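# Set up the station tray from the tool holder

### The job

Set up the line cook's station tray: pull the tongs, the probe thermometer and the marker up out of the slanted tool holder and lay each one down flat in its own compartment of the low steel tray, the tongs in the long one, the thermometer in the short one in the middle and the marker in the short one at the edge, each wholly inside and resting on the floor. Lay them down, do not drop them; leave the shears in the holder and the roll of tape in the tray where they are, and do not knock the other things on the counter.

Things in the scene. Friction and masses are not known exactly. Their poses are not given: they have to be found in the camera images.
- holder: fixed steel tool holder, foot 165 (x) by 262 (y) mm. Four narrow sleeves in a row along its y, open on top, lean 35 degrees toward its -x (the robot): axis up and out (-0.574, 0, 0.819) in its frame. Mouths 131 mm up; sleeves 130 mm deep (marker's 72). From +y to -y: marker, tongs, thermometer, shears. Origin under the mouths on the counter, z up
- sleeve_tongs (a point): centre of the mouth of the tongs' sleeve (inside 54 mm along y, 26 mm deep front to back); axes as the holder's
- sleeve_thermometer (a point): centre of the mouth of the thermometer's sleeve (inside 16 by 16 mm); the dial is wider and sits just above the mouth; axes as the holder's
- sleeve_marker (a point): centre of the mouth of the marker's sleeve (inside 21 by 21 mm); axes as the holder's
- tongs: rigid closed steel tongs, 238 mm long, 17 mm thick (own z, up when lying flat), in the widest sleeve, hinge end up, 105 mm showing, flat side to the robot. Midline runs tongs_tips to tongs_hinge, 14 degrees off own y. 30 mm wide near the hinge, 45 mm at most; grip across the width at own (-18.5, 58, 9.5) mm, where 33 mm wide. Origin: centre of the underside
- tongs_hinge (a point): middle of the hinge end of the tongs (upper end at the start); axes as tongs
- tongs_tips (a point): middle of the tip end of the tongs (lower end); axes as tongs
- thermometer: dial probe thermometer, 145 mm long: black dial 45 mm across, 12 mm thick, square to a 4 mm stem; stands stem down, dial just above the mouth. Grip the dial across its diameter (own x). Lying (own z up) it rests on dial edge and stem tip; line from tip to dial is own (0, 0.986, 0.165). Origin: centre of the underside when it lies
- thermometer_dial (a point): centre of the dial (24.6 mm above the floor when it lies); axes as thermometer
- thermometer_tip (a point): tip of the stem (2 mm above the floor when it lies); axes as thermometer
- marker: marker pen, 16 mm in diameter, 135 mm long, standing in its sleeve with about 62 mm showing. Long axis own y, up at the start. 0.03 kg. Origin: middle of its length, on its underside (8 mm from its axis)
- marker_top (a point): on the marker's axis near the end that stands up at the start; axes as marker
- marker_foot (a point): on the marker's axis near the other end; axes as marker
- tray: fixed low steel station tray, 277 (x) by 218 (y) mm outside, rim 22 mm high, floor 3 mm thick, with 16 mm high, 3 mm thick dividers that make four compartments: a long one at its +y side, two short ones side by side at its +x (far) end, and one nearer the robot than those, holding the roll of tape. Origin: centre of its underside
- cell_tongs (a point): centre of the floor of the long compartment: inside 271 mm along x, 82 mm along y; axes as the tray's
- cell_thermometer (a point): centre of the floor of the short compartment in the middle: inside 158 mm along x, 62 mm along y; axes as the tray's
- cell_marker (a point): centre of the floor of the short compartment at the tray's -y side: inside 158 mm along x, 62 mm along y; axes as the tray's
- shears: kitchen shears with blue handles, 87x199x9 mm, standing handles up, edge on, in the holder's sleeve at its -y end with about 65 mm showing; to be left there. Origin: centre of the underside of one flat side
- date_tape: roll of tape 103 mm across, 25 mm high, lying in the tray's near compartment; to be left there. Origin: centre of its underside
- deli_cup: lidded plastic cup, 72 mm across, 75 mm tall, standing close in front of the holder; to be left alone. Origin: centre of its underside
- timer: white wind-up kitchen timer, 79x74x65 mm, on the counter at the left; to be left alone. Origin: centre of its underside
- sauce_bottle: squeeze bottle with a cone tip, 68 mm across, 200 mm tall, at the back on the right; to be left alone. Origin: centre of its underside
- salt_shaker: glass shaker, 44 mm across, 90 mm tall, at the back on the left; to be left alone. Origin: centre of its underside
- lemon: lemon, 83x58x58 mm, on the counter at the right; to be left alone. Origin: centre of its underside

How it is judged (in metres and radians):
At the end, for the whole second after the job is handed in: Each tool lies at rest on the floor of its compartment, both ends inside: tongs long, thermometer middle short, marker edge short (end points at most 22 mm above the floor for tongs, 16 mm for marker, 34 mm at dial and 14 mm at stem tip); shears and tape within 2 cm of their start (x of tongs_hinge in the frame of cell_tongs between -0.1355 and 0.1355 m and y of tongs_hinge in the frame of cell_tongs between -0.041 and 0.041 m and z of each of tongs_hinge, tongs_tips in the frame of cell_tongs below 0.022 m and x of tongs_tips in the frame of cell_tongs between -0.1355 and 0.1355 m and y of tongs_tips in the frame of cell_tongs between -0.041 and 0.041 m and x of thermometer_dial in the frame of cell_thermometer between -0.079 and 0.079 m and y of thermometer_dial in the frame of cell_thermometer between -0.031 and 0.031 m and z of thermometer_dial in the frame of cell_thermometer below 0.034 m and x of thermometer_tip in the frame of cell_thermometer between -0.079 and 0.079 m and y of thermometer_tip in the frame of cell_thermometer between -0.031 and 0.031 m and z of thermometer_tip in the frame of cell_thermometer below 0.014 m and x of marker_top in the frame of cell_marker between -0.079 and 0.079 m and y of marker_top in the frame of cell_marker between -0.031 and 0.031 m and z of each of marker_top, marker_foot in the frame of cell_marker below 0.016 m and x of marker_foot in the frame of cell_marker between -0.079 and 0.079 m and y of marker_foot in the frame of cell_marker between -0.031 and 0.031 m and linear speed of each of tongs, thermometer, marker below 0.02 m/s and distance of each of shears, date_tape from where it was at the start of the episode below 0.02 m); the robot touches nothing.
It fails at once if the cup, timer, sauce bottle, salt shaker or lemon is knocked more than 3 cm from its place (distance of any of deli_cup, timer, sauce_bottle, salt_shaker, lemon from where it was at the start of the episode above 0.03 m).
It fails at once if the shears are pulled out or knocked more than 4 cm (distance of shears from where it was at the start of the episode above 0.04 m).
It fails at once if the roll of tape is knocked or lifted more than 3 cm (distance of date_tape from where it was at the start of the episode above 0.03 m).
It fails at once if a tool is dropped into the tray instead of being laid down (falls faster than 0.9 m/s, about 4 cm) ((linear speed of tongs above 0.9 m/s and z of tongs in the frame of tray below 0.06 m and horizontal distance between tongs and tray below 0.16 m) or (linear speed of thermometer above 0.9 m/s and z of thermometer in the frame of tray below 0.06 m and horizontal distance between thermometer and tray below 0.16 m) or (linear speed of marker above 0.9 m/s and z of marker in the frame of tray below 0.06 m and horizontal distance between marker and tray below 0.16 m)).
It also fails if it takes over 72 s, if anything falls off the work surface, if the arm or the gripper's body presses on something with over 40 N, if the wrist force passes 120 N, or if a joint passes its speed limit or range.

### The arm

A 6-joint arm with a two-finger parallel gripper is mounted at the origin on a cart in front of the work surface, level with it; the furniture and walls round the work are solid. World frame = base frame: x ahead of the robot, y to its left, z up, the work surface at z = 0. Lengths are in mm, angles in rad, forces in N, time in s.
With the tool pointing down it reaches from about 350 to 975 mm from the base axis. Payload 7.1 kg.
Tool frame: the origin (TCP) lies at the very end of the fingers, on their centre line; the grasp point (between the pads) lies 19 mm behind it; y points along the fingers, x is the direction in which the jaws open and shut, and the axes are right-handed (so a half turn about y gives the same grasp; the last joint's range is limited). The gripper opens to 88 mm and grips with 3 to 60 N. Pads are 20 mm wide; open, the fingers measure 115 mm over their backs; the gripper's body (75 mm by 178 mm) begins 61 mm behind the grasp point.
Start: joints at [-1.265, 0.423, 1.63, -0, 1.089, -0.019], TCP at [199.467, -592.299, 222.675] pointing down, gripper open.
Joint ranges: [-3, 3], [-0.9, 2.11], [0.09, 2.58], [-1.31, 4.45], [0.11, 2.69], [-2.54, 2.54]. Speed limits (rad/s): [2.39, 2.39, 3.01, 3.14, 3.14, 3.14].

### API

Orientations are given as a rotation vector (axis times angle).
In Python, from workcell import ctrl gives the robot as it stands. The module is installed in compiled form; this text tells all that it offers.
- The arm moves only by the tool jog_arm, never from a script. Its argument "steps" is a list of rows, each an object with "turn": the turn, a rotation vector about the world's x, y, z scaled (see below), a list of three; "dp": the shift along the world's x, y, z scaled (see below), a list of three; "claw": the opening, from 0 (shut) to 1 (fully open). In form: [{"turn": [wx, wy, wz], "dp": [x, y, z], "claw": claw}, ...]. A call has 1 to 12 rows; each row is the pose to reach, as a shift and turn from the pose measured when the call began, turning the shorter way round; what a row does not reach only later rows make up. The controller multiplies each number of a shift by 80 mm and each number of a turn by pi rad. A row lasts 1/12 s, in which the tool goes at most 41.7 mm and 7.16 degrees, less where a joint would pass 70% of its speed; a pose out of reach is approached as far as the arm can. A call with a number of a shift or a turn outside -1 to 1 is refused whole. A call with a gripper value outside its range is refused whole. The fingers move at their own pace and stop on an object; the grip force is fixed at half the most. Time passes only in rows, so rows that repeat a pose let the fingers close. It gives the time, the measured TCP pose, the force and the opening at its end, in the units of the state.
- ctrl.get_obs(): the state, without advancing time (a new reading comes with each control period).
- ctrl.get_image(name): name is "side" or "top"; returns a dict with "img" (400x640x3 uint8, red, green, blue), "range_z" (400x640 float32, mm along the optical axis (not along the pixel's ray), 0 where there is no reading), "fovy" (degrees; the focal length in pixels is half the picture's height over the tangent of half this angle, whatever the lens; pixels are square), "cx", "cy" (the principal point, pixels), "camera_from_world" (4x4, takes a point from world to camera coordinates). Camera axes: x right, y down, z forward; pixel columns grow to the right and rows downward; lengths in mm; the calibration is good to about 2 mm. A picture is of the moment at which its call begins.
- ctrl.close_job(): hands the job in, once; it reports no verdict.
The state is a dict: "t": time; "qpos": joint angles; "qvel": joint speeds; "joint_torque": joint torques, N m; "ee_pos": TCP position; "orientation": TCP orientation; "ft_force": force on the tool from outside, world axes, zero at the start; "moment": the same for the moment, N m; "width": finger opening in mm.
Only numpy, scipy, OpenCV 4.12 (cv2) and the standard library are available. Lean on these libraries where they do the work, as an engineer would, in place of code of your own. Each camera call takes 0.05 s, during which the arm holds its last target.

## Working session

There is one attempt and no reset: what is moved stays moved. The work goes in short steps, Python scripts to look and compute and a tool call to move; the robot and the scene stay as the last step left them, time stands still between calls to the robot, and variables do not carry over. Pictures are saved under pics/ and viewed, and the job is handed in when it is done.

Besides the shell and the picture viewer there is one more tool, called after ">>>" by a JSON object that holds its "fn" and its "kwargs". jog_arm: Moves the arm, as the interface text tells. Its arguments: {"type":"object","properties":{"steps":{"type":"array","items":{"type":"object","properties":{"turn":{"type":"array","items":{"type":"number"}},"dp":{"type":"array","items":{"type":"number"}},"claw":{"type":"number"}}}}},"required":["steps"]}

```bash
mkdir -p pics
python3 - <<'E'
from workcell import ctrl
import cv2, numpy as np
o=ctrl.get_obs(); print(o)
for n in ['side','top']:
    d=ctrl.get_image(n); cv2.imwrite(f'pics/{n}0.png',d['img'][:,:,::-1]); np.savez(f'{n}0.npz',**d)
    print(n,d['fovy'],d['cx'],d['cy'],d['camera_from_world'].round(3).tolist(), (d['range_z']>0).mean())
E
```

```text
{'t': 0.0, 'qpos': array([-1.26497339e+00,  4.23812074e-01,  1.63065089e+00,  1.69135294e-05,
        1.08856042e+00, -1.89880459e-02]), 'qvel': array([ 0.00108948,  0.000593  ,  0.00086119,  0.00154736, -0.00017778,
        0.00163886]), 'joint_torque': array([-3.03861365e-03, -5.44634163e+01, -2.73666662e+01,  6.41065557e-02,
        2.27518467e-02, -9.29657153e-05]), 'ee_pos': array([ 199.33498087, -591.81037932,  221.93500321]), 'orientation': array([-1.34463793,  0.96750378, -0.9656204 ]), 'ft_force': array([-0.60127042,  0.55720039, -0.18231608]), 'moment': array([ 0.0242985 , -0.00469516, -0.03951338]), 'width': 88.02827935389249}
side 57.25632901531125 320.73428754547854 198.57953607491422 [[-0.987, -0.161, 0.008, 533.45], [-0.099, 0.56, -0.822, 159.899], [0.128, -0.813, -0.569, 1233.699], [0.0, 0.0, 0.0, 1.0]] 0.9959921875
top 47.95674745410205 317.3650530895891 202.48746429531536 [[-0.018, -1.0, -0.02, 15.38], [-0.991, 0.021, -0.131, 543.995], [0.131, 0.017, -0.991, 1489.417], [0.0, 0.0, 0.0, 1.0]] 0.99603515625
```

View pics/side0.png

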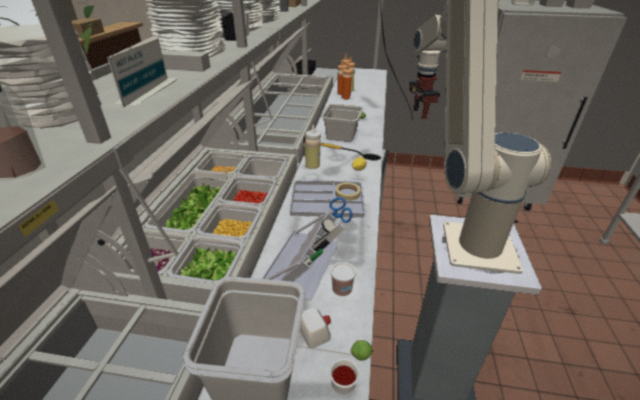

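View pics/top0.png

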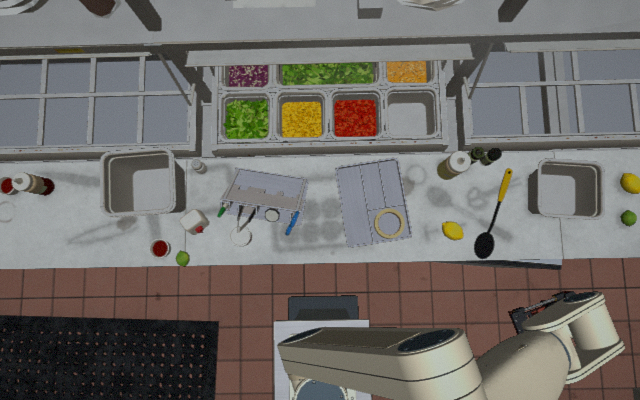

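```bash
cat > h.py <<'E'
import numpy as np, cv2
def load(f):
    d=dict(np.load(f)); return d
def proj(d,P):
    P=np.atleast_2d(P).astype(float); T=d['camera_from_world']; c=P@T[:3,:3].T+T[:3,3]
    f=200/np.tan(np.radians(float(d['fovy'])/2))
    return np.c_[f*c[:,0]/c[:,2]+d['cx'], f*c[:,1]/c[:,2]+d['cy']]
def ray(d,uv):
    T=d['camera_from_world']; R=T[:3,:3]; f=200/np.tan(np.radians(float(d['fovy'])/2))
    uv=np.atleast_2d(uv).astype(float)
    v=np.c_[(uv[:,0]-d['cx'])/f,(uv[:,1]-d['cy'])/f,np.ones(len(uv))]
    return -R.T@T[:3,3], v@R   # camera center, world directions (z=1)
def onz(d,uv,z):
    c,v=ray(d,uv); return c+v*((z-c[2])/v[:,2])[:,None]
def cloud(d):
    z=d['range_z']; vv,uu=np.mgrid[0:400,0:640]
    c,v=ray(d,np.c_[uu.ravel(),vv.ravel()])
    return (c+v*z.ravel()[:,None]).reshape(400,640,3)
def tri(d1,a,d2,b):
    c1,v1=ray(d1,a); c2,v2=ray(d2,b); v1=v1[0]/np.linalg.norm(v1);v2=v2[0]/np.linalg.norm(v2)
    A=np.c_[v1,-v2]; s=np.linalg.lstsq(A,c2-c1,rcond=None)[0]
    p=c1+v1*s[0]; q=c2+v2*s[1]; return (p+q)/2, np.linalg.norm(p-q)
def crop(d,x0,x1,y0,y1,k,fn):
    im=cv2.resize(d['img'][y0:y1,x0:x1,::-1],None,fx=k,fy=k,interpolation=cv2.INTER_CUBIC)
    for x in range((x0//10+1)*10,x1,10):
        cv2.line(im,((x-x0)*k,0),((x-x0)*k,5 if x%50 else 14),(0,0,255),1)
        if x%20==0: cv2.putText(im,str(x),((x-x0)*k-8,22),0,.35,(0,0,255),1)
    for y in range((y0//10+1)*10,y1,10):
        cv2.line(im,(0,(y-y0)*k),(5,(y-y0)*k),(0,0,255),1); cv2.putText(im,str(y),(8,(y-y0)*k+4),0,.35,(0,0,255),1)
    cv2.imwrite(fn,im)
E
python3 - <<'E'
from h import *
t=load('top0.npz'); s=load('side0.npz')
crop(t,205,315,155,255,7,'pics/t_hold.png'); crop(t,325,425,150,255,5,'pics/t_tray.png')
crop(s,250,370,175,300,4,'pics/s_hold.png')
E
```

```text
(no output)
```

View pics/t_hold.png

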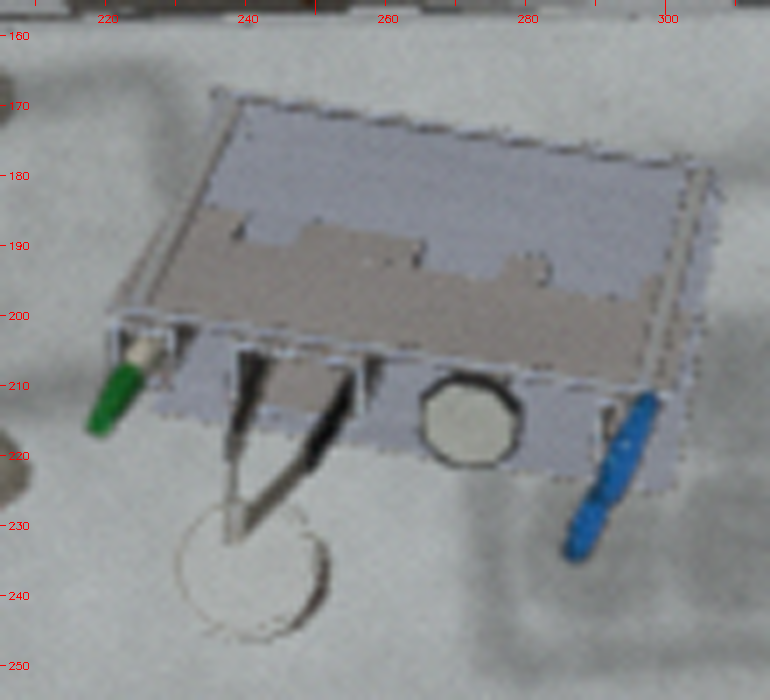

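View pics/t_tray.png

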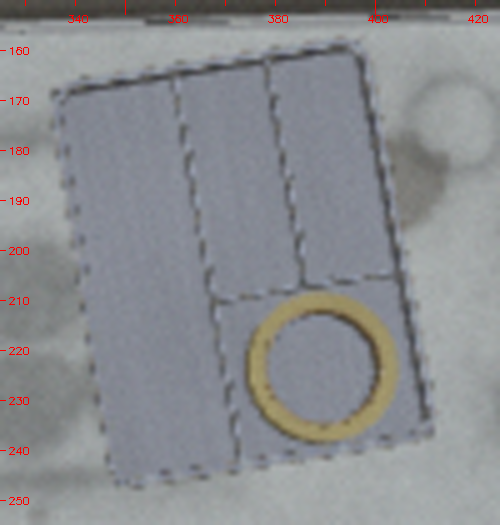

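View pics/s_hold.png

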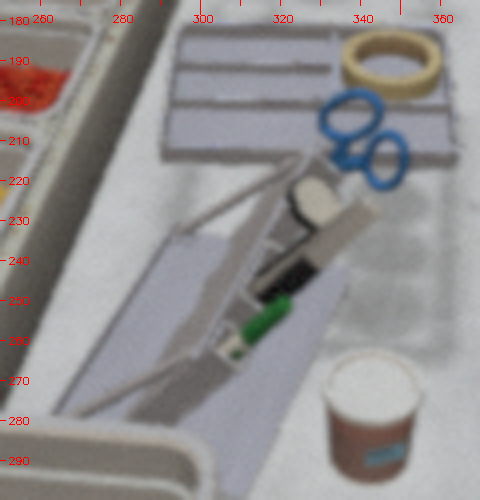

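Run:
```python
from h import *
np.set_printoptions(precision=1,suppress=True)
t=load('top0.npz'); s=load('side0.npz')
C=cloud(t); D=cloud(s)
print('counter z',np.median(C[240:255,290:320,2]), 'side', np.median(D[225:255,350:370,2]))
# tray corners picked
tc=onz(t,[[336.5,168],[396.5,159],[411,236.5],[349,247.5]],22); print(tc)
for i in range(4): print(np.linalg.norm(tc[i]-tc[(i+1)%4]))
e=tc.mean(0); print('centre',e)
# tape, cup by depth
reg=C[155:255,205:425]
# tray by depth height mask: z>1.5 region
m=np.zeros((400,640),np.uint8)
hsv=cv2.cvtColor(t['img'],cv2.COLOR_RGB2HSV)
print(hsv[200,350],hsv[230,330],hsv[180,270],hsv[216,300-10])
b=t['img'].astype(int); blue=(b[:,:,2]-b[:,:,0])
print(blue[190:200:3,345:360:5],blue[230,320:332])
m=((blue>8)).astype(np.uint8); m[:150]=0;m[255:]=0; m[:,:325]=0;m[:,425:]=0
m=cv2.morphologyEx(m,cv2.MORPH_CLOSE,np.ones((7,7)));m=cv2.morphologyEx(m,cv2.MORPH_OPEN,np.ones((5,5)))
cs=max(cv2.findContours(m,0,1)[0],key=cv2.contourArea)
P=onz(t,cs[:,0,:],20)
r=cv2.minAreaRect(P[:,:2].astype(np.float32)); print('rect',r)
# table
for z in (0,):
  pass
```

```text
counter z 0.27956201809718095 side -0.9205996651352848
[[ 664.8  -63.5   22. ]
 [ 691.8 -271.4   22. ]
 [ 423.6 -309.1   22. ]
 [ 390.6  -99.1   22. ]]
209.63606083460297
270.8626630708645
212.59573533902048
276.49267249329586
centre [ 542.7 -185.8   22. ]
[118  21 148] [ 96  10 129] [108  26 145] [110  10 149]
[[16 17 16]
 [15 15 18]
 [13 14 15]
 [15 12 15]] [3 2 1 3 2 3 3 5 1 2 5 5]
rect ((526.907470703125, -193.0694580078125), (323.3824462890625, 238.33766174316406), 7.4679412841796875)
```

Run:
```python
from h import *
np.set_printoptions(precision=1,suppress=True,linewidth=150)
t=load('top0.npz'); s=load('side0.npz')
C=cloud(t); D=cloud(s)
def sel(A,x0,x1,y0,y1,z0,z1):
    p=A.reshape(-1,3); return p[(p[:,0]>x0)&(p[:,0]<x1)&(p[:,1]>y0)&(p[:,1]<y1)&(p[:,2]>z0)&(p[:,2]<z1)]
for n,A in (('top',C),('side',D)):
    p=sel(A,380,710,-330,-45,12,26)
    # remove tape (outside hull anyway)
    r=cv2.minAreaRect(p[:,:2].astype(np.float32)); print(n,len(p),'tray rect',r)
    q=sel(A,380,710,-330,-45,1,8); print(n,'floor z',np.median(q[:,2]))
    print('holder plate z hist',[len(sel(A,480,760,30,340,z,z+10)) for z in range(-5,200,10)])
# rows of heightmap near tray mid
import sys
M=np.round(C[155:255:1,:,2]).astype(int)
print(M[30,325:425])
M2=np.round(C[200,210:320,2]); print(M2)
# objects
for nm,b in dict(tape=(380,560,-330,-150,22,35)).items():
    p=sel(C,*b); print(nm,p.mean(0),p.min(0),p.max(0))
```

```text
top 788 tray rect ((545.6312255859375, -184.9290771484375), (283.4324951171875, 224.5927734375), 7.751614093780518)
top floor z 3.8485836661914163
holder plate z hist [2144, 1637, 181, 182, 317, 595, 134, 129, 157, 151, 180, 190, 207, 264, 184, 102, 36, 28, 25, 15, 0]
side 670 tray rect ((546.177734375, -183.470458984375), (282.6102294921875, 231.92477416992188), 7.92899227142334)
side floor z 2.7990240004925226
holder plate z hist [1678, 1319, 106, 170, 266, 465, 69, 90, 93, 104, 115, 147, 168, 270, 176, 132, 60, 54, 39, 2, 0]
[   3    8    0   -3    3   -6   -1   -6    4   -8    1   -3   27   19    6   -2   12   -3    0    7    3    5    5   -1    1   -1   -1    5    0
    4    3    2    7    6    4    4    7    4   19    6    6    1    1    5    2    4    1    5    3   13    6    4   -1    6    3   -2    1   19
    1    8    1    4    5   -1    3    2    1    3    5    2    4    3    2 1548   -3   -1   10   26   22    2    4    3   -3   -4    0   -1    1
    2   -7   -9   -4   -1    3    2    3   -1   -3   -4   -8   -6]
[   4.   -3.    6.   -4.    9.   -6.    2.   -1.    1.    3.    5.   -0.  132.  132.  130.  130.  134.  135.  138.  137.  133.  130.  134.  133.
  136.  133.  132.  128.  126.  128.  122.  124.  121.  126.  120.  116.  116.  118.  119.  116.  111.  114.  115.  117.  112.  117.  108.  112.
  113.  110.  109.  110.  109.   99.  101.  102.  100.  107.  103.  103. 1548.   96.   95.   96.   92.   95.   95.   90.   86.   91.   97.   86.
   90.   85.   80.   87.   89.   84.   84.   82.   84.   83.   76.   82. 1548.   74.   81.   77.   87.   98.   93.   72.   67.   71.    2.   -0.
   -1.   -3.    6.    2.    8.   -2.    4.    1.   -6.    0.   -3.   -0.   -3.    6.]
tape [ 467.9 -241.7   27. ] [ 401.2 -310.2   22. ] [ 559.8 -160.    34.9]
```

Run:
```python
from h import *
np.set_printoptions(precision=1,suppress=True,linewidth=150)
t=load('top0.npz'); s=load('side0.npz')
C=cloud(t); D=cloud(s)
def sel(A,x0,x1,y0,y1,z0,z1):
    p=A.reshape(-1,3); return p[(p[:,0]>x0)&(p[:,0]<x1)&(p[:,1]>y0)&(p[:,1]<y1)&(p[:,2]>z0)&(p[:,2]<z1)]
fc=onz(t,[[235.5,168],[307,179],[301,225.5]],3); print(fc, np.linalg.norm(fc[0]-fc[1]),np.linalg.norm(fc[2]-fc[1]))
d=fc[0]-fc[1]; print('yaw from y edge',np.degrees(np.arctan2(-d[0],d[1]))); d=fc[1]-fc[2]; print(np.degrees(np.arctan2(d[1],d[0])))
# bright rim line
r=onz(t,[[221,200.5],[298,211.5]],133); d=r[0]-r[1]; print(r,np.linalg.norm(d),np.degrees(np.arctan2(-d[0],d[1])))
# dial: mask light blob in both
print('dial depth top',np.median(C[211:219,268:276].reshape(-1,3),0))
print('dial depth side',np.median(D[222:227,327:332].reshape(-1,3),0))
# colour masks for green and blue
for n,d_,A in(('top',t,C),('side',s,D)):
    h=cv2.cvtColor(d_['img'],cv2.COLOR_RGB2HSV)
    g=(h[...,0]>45)&(h[...,0]<80)&(h[...,1]>90); b=(h[...,0]>100)&(h[...,0]<120)&(h[...,1]>120)
    box=(slice(190,240),slice(210,310)) if n=='top' else (slice(190,275),slice(290,365))
    for nm,m in(('green',g),('blue',b)):
        mm=np.zeros_like(m); mm[box]=m[box]; v,u=np.nonzero(mm); 
        P=A[v,u]; P=P[P[:,2]<400]; print(n,nm,len(u),u.min(),u.max(),v.min(),v.max(),'c',u.mean(),v.mean(),'P',np.median(P,0),P.min(0),P.max(0))
        if len(u)>10:
            vx,vy,x0,y0=cv2.fitLine(np.c_[u,v].astype(np.float32),2,0,.01,.01).ravel(); print('   dir',vx,vy)
# cup, lemon
p=sel(C,420,560,130,300,66,82); print('cup',len(p),p.mean(0),p.min(0),p.max(0))
```

```text
[[676.8 290.6   3. ]
 [632.   39.8   3. ]
 [469.8  63.    3. ]] 254.7338640160229 163.88324722552062
yaw from y edge -10.135434992054257
-8.137996854941122
[[544.2 310.2 133. ]
 [503.8  64.8 133. ]] 248.655355150438 -9.346808265929656
dial depth top [494.9 147.6 143.8]
dial depth side [492.8 145.1 142.4]
top green 36 218 224 207 216 c 221.02777777777777 211.36111111111111 P [505.8 300.8 171.2] [489.4 293.9 149.5] [521.1 308.2 186. ]
   dir 0.5104227 -0.8599236
top blue 93 286 298 211 234 c 291.9462365591398 222.69892473118279 P [464.7  79.9 172.5] [430.9  62.3 124.3] [501.1 103.  198. ]
   dir 0.44831678 -0.89387476
side green 58 311 321 248 260 c 316.2758620689655 254.06896551724137 P [503.7 308.9 167.9] [490.6 250.8 131.1] [517.9 312.  184.7]
   dir 0.6916329 -0.72224915
side blue 111 330 351 198 221 c 340.0900900900901 210.1081081081081 P [468.8  85.7 151.1] [431.1  68.8 121.4] [501.  107.6 194.8]
   dir 0.56331927 0.82623935
cup 257 [446.  255.9  73.4] [420.1 130.6  66.5] [559.8 296.8  81.9]
```

Run:
```python
from h import *
np.set_printoptions(precision=1,suppress=True,linewidth=150)
t=load('top0.npz'); s=load('side0.npz')
print('cams',ray(t,[0,0])[0],ray(s,[0,0])[0])
print('green tri',tri(t,[221.03,211.36],s,[316.28,254.07]))
crop(t,212,284,198,240,11,'pics/t_tools.png'); crop(s,295,365,195,275,7,'pics/s_tools.png')
C=cloud(t);D=cloud(s)
# back obstacles: highest z over x bins for y in 0..350 and -330..0
for n,A in(('top',C),('side',D)):
  p=A.reshape(-1,3); p=p[(p[:,2]<1200)&(p[:,2]>-50)]
  for y0,y1 in((-350,0),(0,350)):
    print(n,y0,[(x,int(np.percentile(q,98)) if len(q)>5 else None) for x in range(400,1300,50) for q in [p[(p[:,1]>y0)&(p[:,1]<y1)&(p[:,0]>x)&(p[:,0]<x+50)][:,2]]])
```

```text
cams [ 344.1  -21.4 1547.8] [384.4 998.9 828.6]
green tri (array([505.1, 302.6, 163.4]), np.float64(1.4849567490245514))
top -350 [(400, 29), (450, 30), (500, 28), (550, 22), (600, 22), (650, 25), (700, 56), (750, 54), (800, 51), (850, 500), (900, 544), (950, 547), (1000, 49), (1050, 10), (1100, None), (1150, None), (1200, None), (1250, None)]
top 0 [(400, 169), (450, 194), (500, 155), (550, 120), (600, 52), (650, 17), (700, 56), (750, 54), (800, 52), (850, 500), (900, 502), (950, 506), (1000, 499), (1050, 8), (1100, None), (1150, None), (1200, None), (1250, None)]
side -350 [(400, 26), (450, 27), (500, 27), (550, 21), (600, 21), (650, 22), (700, 52), (750, 50), (800, 48), (850, 496), (900, 632), (950, 678), (1000, 680), (1050, 679), (1100, 673), (1150, 654), (1200, 524), (1250, 171)]
side 0 [(400, 169), (450, 198), (500, 158), (550, 122), (600, 66), (650, 14), (700, 52), (750, 51), (800, 49), (850, 497), (900, 498), (950, 608), (1000, 666), (1050, 498), (1100, 676), (1150, 680), (1200, 524), (1250, 169)]
```

View pics/t_tools.png

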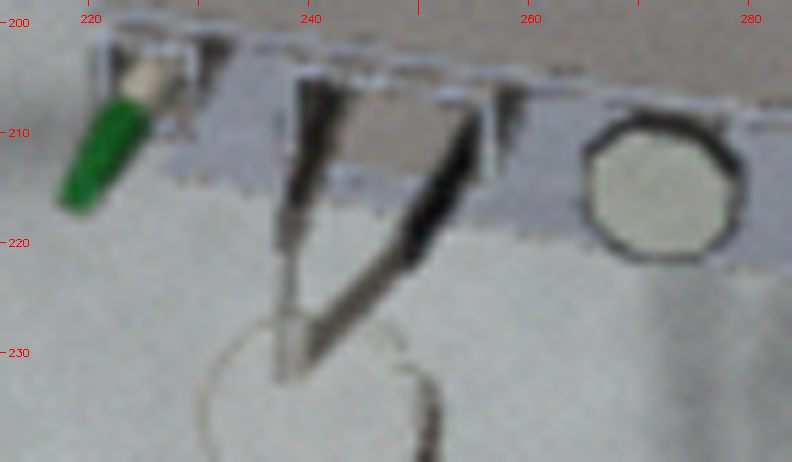

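View pics/s_tools.png

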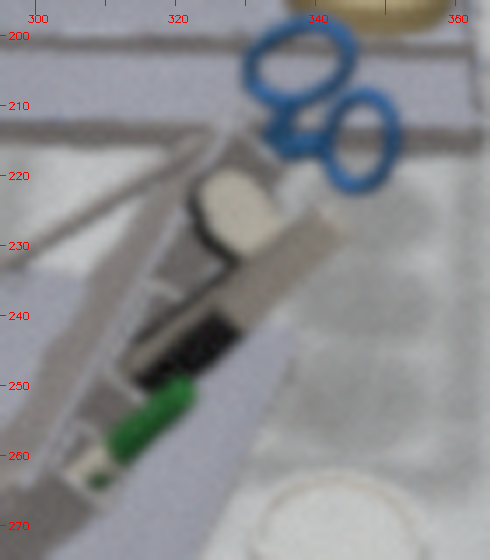

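Run:
```python
from h import *
np.set_printoptions(precision=1,suppress=True,linewidth=150)
t=load('top0.npz'); s=load('side0.npz'); C=cloud(t);D=cloud(s)
# dial face masks
def blob(d,box,seed):
    im=d['img'].astype(int); m=np.zeros((400,640),np.uint8)
    y0,y1,x0,x1=box; sub=im[y0:y1,x0:x1]
    ref=im[seed[1],seed[0]]; print('ref',ref)
    mm=((np.abs(sub-ref).max(2)<28)).astype(np.uint8); n,l,st,c=cv2.connectedComponentsWithStats(mm,connectivity=4)
    k=l[seed[1]-y0,seed[0]-x0]; return (l==k), (c[k]+[x0,y0]), st[k]
a=blob(t,(205,226,262,284),(272,215)); b=blob(s,(212,240,318,342),(329,225))
print(a[1],a[2],b[1],b[2]); print('face',tri(t,a[1],s,b[1]))
print(b[0].astype(int))
print('hinge',tri(t,[238.5,232],s,[342.5,227.5]))
y=np.radians(-9.3); R=np.array([[np.cos(y),-np.sin(y),0],[np.sin(y),np.cos(y),0],[0,0,1]])
u=R@[-.574,0,.819]; print('u',u)
# sample tongs cloud side strip
for uv in [(320,245),(325,240),(330,237),(335,232),(340,227)]:
    print(uv, np.median(D[uv[1]-1:uv[1]+2,uv[0]-1:uv[0]+2].reshape(-1,3),0))
for uv in [(238,212),(238,218),(238,224),(238,229),(252,213),(249,219),(244,225)]:
    print(uv, np.median(C[uv[1]-1:uv[1]+2,uv[0]-1:uv[0]+1].reshape(-1,3),0))
```

```text
ref [150 151 146]
ref [171 166 155]
[271.4 215.4] [  4   5  12  11 105] [332.1 223.9] [  6   6  18  13 126]
face (array([487.6, 147.6, 145.5]), np.float64(8.74507097207128))
[[0 0 0 0 0 0 0 0 0 0 0 0 0 0 0 0 0 0 0 0 0 0 0 0]
 [0 0 0 0 0 0 0 0 0 0 0 0 0 0 0 0 0 0 0 0 0 0 0 0]
 [0 0 0 0 0 0 0 0 0 0 0 0 0 0 0 0 0 0 0 0 0 0 0 0]
 [0 0 0 0 0 0 0 0 0 0 0 0 0 0 0 0 0 0 0 0 0 0 0 0]
 [0 0 0 0 0 0 0 0 0 0 0 0 0 0 0 0 0 0 0 0 0 0 0 0]
 [0 0 0 0 0 0 0 0 0 0 0 0 0 0 0 0 0 0 0 0 0 0 0 0]
 [0 0 0 0 0 0 0 0 0 0 0 0 0 0 0 0 0 0 0 0 0 1 0 0]
 [0 0 0 0 0 0 0 0 0 0 0 0 0 0 0 0 0 0 1 1 1 1 1 0]
 [0 0 0 0 0 0 0 0 1 1 1 1 0 0 0 0 0 0 1 1 1 1 1 0]
 [0 0 0 0 0 0 0 1 1 1 1 1 1 0 0 0 0 1 1 1 1 1 1 0]
 [0 0 0 0 0 0 1 1 1 1 1 1 1 1 1 0 0 1 1 1 1 1 1 1]
 [0 0 0 0 0 0 1 1 1 1 1 1 1 1 1 0 0 1 1 1 1 1 1 1]
 [0 0 0 0 0 0 0 1 1 1 1 1 1 1 1 1 0 1 1 1 1 0 1 1]
 [0 0 0 0 0 0 0 1 1 1 1 1 1 1 1 1 1 1 1 1 0 0 0 1]
 [0 0 0 0 0 0 0 1 1 1 1 1 1 1 1 1 1 1 1 0 0 0 0 1]
 [0 0 0 0 0 0 0 0 1 1 1 1 1 1 1 1 1 1 0 0 0 0 0 0]
 [0 0 0 0 0 0 0 0 0 1 1 1 1 1 1 1 0 0 0 0 0 0 0 0]
 [0 0 0 0 0 0 0 0 0 0 1 1 1 1 1 0 0 0 0 0 0 0 0 0]
 [0 0 0 
[... 261 characters left out ...]
0 0 0 0 0 0 0 0 0 0 0 0 0 0 0 0 0 0]
 [0 0 0 0 0 0 0 0 0 0 0 0 0 0 0 0 0 0 0 0 0 0 0 0]
 [0 0 0 0 0 0 0 0 0 0 0 0 0 0 0 0 0 0 0 0 0 0 0 0]
 [0 0 0 0 0 0 0 0 0 0 0 0 0 0 0 0 0 0 0 0 0 0 0 0]
 [0 0 0 0 0 0 0 0 0 0 0 0 0 0 0 0 0 0 0 0 0 0 0 0]]
hinge (array([440.9, 238.9, 209.8]), np.float64(7.236755734234043))
u [-0.6  0.1  0.8]
(320, 245) [502.7 250.6 149.7]
(325, 240) [489.1 250.3 169.2]
(330, 237) [476.  247.1 180.8]
(335, 232) [463.3 245.8 197.6]
(340, 227) [450.8 243.3 214.6]
(238, 212) [517.  281.5  11. ]
(238, 218) [491.6 265.3  91.9]
(238, 224) [467.  256.5 135.7]
(238, 229) [445.5 240.3 217.6]
(252, 213) [499.5 209.3 154.2]
(249, 219) [479.4 215.5 170.4]
(244, 225) [459.1 226.1 198.3]
```

Run:
```python
from h import *
np.set_printoptions(precision=1,suppress=True,linewidth=150)
t=load('top0.npz'); s=load('side0.npz')
y=np.radians(-9.3); R=np.array([[np.cos(y),-np.sin(y),0],[np.sin(y),np.cos(y),0],[0,0,1]])
u=R@[-.574,0,.819]; p=R@[.819,0,.574]; hy=R@[0,1,0.]
F=onz(t,[272.2,215.3],143.6)[0]; print('face',F, 'side px',proj(s,F))
for k in(0,-12):
  for nm,v in(('far',p),('near',-p),('+y',hy),('-y',-hy)):
    X=F+u*k+22.5*v; print(k,nm,X,'top',proj(t,X)[0],'side',proj(s,X)[0])
# rim line by triangulating its two ends: side view rim ends?
print('rim tri right', tri(t,[298,211.5],s,[328,213]), 'left',tri(t,[221,200.5],s,[299,262]))
M=np.array([505.1,302.6,163.4])
print('marker tip/mouth', proj(t,[M+22*u,M-40*u]),proj(s,[M+22*u,M-40*u]))
m0=M-(M[2]-131)/u[2]*u
for nm,yy in(('marker',m0[1]),('tongs',228),('thermo',146)):
    X=m0+hy*(yy-m0[1])/hy[1]; print(nm,X,proj(t,X),proj(s,X))
```

```text
face [492.3 145.5 143.6] side px [[329.2 223.6]]
0 far [510.5 142.6 156.5] top [272.6 209.1] side [323.4 218.9]
0 near [474.1 148.5 130.7] top [271.8 221.4] side [335.  228.2]
0 +y [495.9 167.7 143.6] top [265.2 214.3] side [326.9 228.1]
0 -y [488.7 123.3 143.6] top [279.3 216.3] side [331.4 219.2]
-12 far [517.3 141.4 146.7] top [273.3 207.3] side [321.2 221. ]
-12 near [480.9 147.4 120.9] top [272.5 219.6] side [332.7 230.2]
-12 +y [502.7 166.6 133.8] top [265.9 212.5] side [324.6 230.2]
-12 -y [495.5 122.2 133.8] top [279.9 214.5] side [329.2 221.3]
rim tri right (array([506.2,  65.6, 121.9]), np.float64(2.1545520578352404)) left (array([546.8, 310.2, 134.2]), np.float64(5.56577593920248))
marker tip/mouth [[219.  215. ]
 [224.6 205.6]] [[320.6 250. ]
 [307.9 261.1]]
marker [527.5 298.9 131. ] [[224.6 205.7]] [[308. 261.]]
tongs [515.9 228.  131. ] [[246.8 208.9]] [[316.7 244. ]]
thermo [502.5 146.  131. ] [[272.5 212.5]] [[325.8 226.6]]
```

```bash
cat >> h.py <<'E'
from scipy.spatial.transform import Rotation as Ro
def Rz(deg): return Ro.from_euler('z',deg,degrees=True).as_matrix()
def pose(yaw,beta,sgn=1,roll=0):
    """fingers pointing beta deg below horizontal in the vertical plane at yaw; roll = extra turn (deg) about finger axis"""
    b=np.radians(beta); f=Rz(yaw)@[np.cos(b),0,-np.sin(b)]; x=sgn*(Rz(yaw)@[0,1.,0])
    M=np.c_[x,f,np.cross(x,f)]
    return M
def go(pos,M,obs=None):
    from workcell import ctrl
    o=obs or ctrl.get_obs(); R0=Ro.from_rotvec(o['orientation']).as_matrix()
    rv=Ro.from_matrix(M@R0.T).as_rotvec()
    d=np.array(pos)-o['ee_pos']
    print('t %.2f'%o['t'],'pos',o['ee_pos'].round(1),'q',o['qpos'].round(2),'F',o['ft_force'].round(1),'w %.1f'%o['width'])
    print('dp/80',(d/80).round(3),'turn/pi',(rv/np.pi).round(3),'deg',np.degrees(np.linalg.norm(rv)).round(1))
E
python3 - <<'E'
from h import *
from workcell import ctrl
o=ctrl.get_obs(); R0=Ro.from_rotvec(o['orientation']).as_matrix(); print(R0.round(2)); a=np.degrees(o['qpos'][0]); print((Rz(-a)@R0).round(2))
for s in(1,-1): go([560,220,330],pose(-9.3,130,s))
E
```

```text
[[ 0.32 -0.    0.95]
 [-0.95  0.    0.32]
 [-0.   -1.    0.  ]]
[[ 1.   -0.   -0.02]
 [ 0.02  0.    1.  ]
 [-0.   -1.    0.  ]]
t 0.10 pos [ 199.3 -591.9  222. ] q [-1.26  0.42  1.63  0.    1.09 -0.02] F [ 0.   0.6 -0.7] w 87.8
dp/80 [ 4.508 10.148  1.35 ] turn/pi [0.299 0.024 0.8  ] deg 153.8
t 0.10 pos [ 199.3 -591.9  222. ] q [-1.26  0.42  1.63  0.    1.09 -0.02] F [ 0.   0.6 -0.7] w 87.8
dp/80 [ 4.508 10.148  1.35 ] turn/pi [-0.019  0.224 -0.149] deg 48.4
```

>>> {"fn": "jog_arm", "kwargs": {"steps": [{"dp":[0.5,0.4,0.5],"turn":[0,0,0.035],"claw":0.6},{"dp":[1,0.9,1],"turn":[0,0,0.07],"claw":0.6},{"dp":[1,1,1],"turn":[0,0,0.1],"claw":0.6}]}}

```text
t: 0.35
ee_pos: [272.4, -520.4, 294.9]
orientation: [-1.445, 0.725, -0.722]
ft_force: [0.3, -0.4, 0.3]
width: 71.3
```

>>> {"fn": "jog_arm", "kwargs": {"steps": [{"dp":[0.5,0.5,0.4],"turn":[0,0,0.035],"claw":0.6},{"dp":[1,1,0.8],"turn":[0,0,0.07],"claw":0.6},{"dp":[1,1,1],"turn":[0,0,0.1],"claw":0.6}]}}

```text
t: 0.6
ee_pos: [345.2, -445.6, 363.7]
orientation: [-1.515, 0.48, -0.472]
ft_force: [1.1, -1.0, -1.1]
width: 53.5
```

>>> {"fn": "jog_arm", "kwargs": {"steps": [{"dp":[0.5,0.5,0],"turn":[0,0,0.035],"claw":0.6},{"dp":[1,1,0],"turn":[0,0,0.07],"claw":0.6},{"dp":[1,1,0],"turn":[0,0,0.1],"claw":0.6}]}}

```text
t: 0.85
ee_pos: [426.7, -363.4, 364.1]
orientation: [-1.556, 0.229, -0.223]
ft_force: [0.8, -0.1, -0.2]
width: 52.9
```

>>> {"fn": "jog_arm", "kwargs": {"steps": [{"dp":[0.4,0.5,0],"turn":[0,0,0.035],"claw":0.6},{"dp":[0.8,1,0],"turn":[0,0,0.07],"claw":0.6},{"dp":[0.8,1,0],"turn":[0,0,0.1],"claw":0.6}]}}

```text
t: 1.1
ee_pos: [492.5, -280.2, 363.8]
orientation: [-1.568, -0.023, 0.03]
ft_force: [-0.5, 0.3, -0.5]
width: 52.5
```

>>> {"fn": "jog_arm", "kwargs": {"steps": [{"dp":[0,0.5,0],"turn":[0,0,0.035],"claw":0.6},{"dp":[0,1,0],"turn":[0,0,0.07],"claw":0.6},{"dp":[0,1,0],"turn":[0,0,0.1],"claw":0.6}]}}

```text
t: 1.35
ee_pos: [492.2, -194.4, 363.3]
orientation: [-1.547, -0.276, 0.285]
ft_force: [-0.4, 0.0, -0.6]
width: 52.4
```

>>> {"fn": "jog_arm", "kwargs": {"steps": [{"dp":[0.1,0.5,0],"turn":[0,0,0.035],"claw":0.6},{"dp":[0.3,1,0],"turn":[0,0,0.07],"claw":0.6},{"dp":[0.3,1,0],"turn":[0,0,0.1],"claw":0.6}]}}

```text
t: 1.6
ee_pos: [517.0, -110.0, 363.1]
orientation: [-1.498, -0.527, 0.536]
ft_force: [-0.7, -0.2, 0.7]
width: 52.8
```

>>> {"fn": "jog_arm", "kwargs": {"steps": [{"dp":[0.1,0.5,0],"turn":[0,0,0.035],"claw":0.6},{"dp":[0.3,1,0],"turn":[0,0,0.07],"claw":0.6},{"dp":[0.3,1,0],"turn":[0,0,0.1],"claw":0.6}]}}

```text
t: 1.85
ee_pos: [542.0, -25.2, 362.8]
orientation: [-1.419, -0.776, 0.785]
ft_force: [-0.0, 0.6, 0.3]
width: 52.7
```

>>> {"fn": "jog_arm", "kwargs": {"steps": [{"dp":[0.1,0.5,0],"turn":[0,0,0.035],"claw":0.6},{"dp":[0.2,1,0],"turn":[0,0,0.07],"claw":0.6},{"dp":[0.2,1,0],"turn":[0,0,0.1],"claw":0.6}]}}

```text
t: 2.1
ee_pos: [558.5, 59.9, 362.3]
orientation: [-1.307, -1.021, 1.03]
ft_force: [-0.4, 0.4, -1.0]
width: 52.5
```

Run:
```python
from h import *
go([560,220,300],pose(-9.3,130,1))
```

```text
t 2.10 pos [558.5  59.9 362.3] q [ 0.08  0.2   1.61  0.    1.34 -1.24] F [-0.4  0.4 -1. ] w 52.5
dp/80 [ 0.018  2.001 -0.779] turn/pi [0.044 0.215 0.025] deg 39.7
```

>>> {"fn": "jog_arm", "kwargs": {"steps": [{"dp":[0,0.5,-0.2],"turn":[0.015,0.04,0.01],"claw":0.6},{"dp":[0,1,-0.4],"turn":[0.02,0.07,0.02],"claw":0.6},{"dp":[0,1,-0.4],"turn":[0.02,0.11,0.02],"claw":0.6}]}}

```text
t: 2.35
ee_pos: [557.0, 143.9, 329.3]
orientation: [-0.999, -0.827, 1.218]
ft_force: [0.3, -1.0, -0.5]
width: 53.0
```

Run:
```python
from h import *
go([553,222,250],pose(-9.3,130,1))
```

```text
t 2.35 pos [557.  143.9 329.3] q [ 0.17  0.43  1.42  0.11  1.64 -1.23] F [ 0.3 -1.  -0.5] w 53.0
dp/80 [-0.05   0.976 -0.991] turn/pi [0.021 0.104 0.003] deg 19.0
```

>>> {"fn": "jog_arm", "kwargs": {"steps": [{"dp":[0,0.5,-0.3],"turn":[0.007,0.035,0.001],"claw":0.6},{"dp":[-0.05,0.98,-0.6],"turn":[0.015,0.07,0.002],"claw":0.6},{"dp":[-0.05,0.98,-0.99],"turn":[0.021,0.104,0.003],"claw":0.6},{"dp":[-0.05,0.98,-0.99],"turn":[0.021,0.104,0.003],"claw":0.6}]}}

```text
t: 2.68
ee_pos: [548.9, 223.0, 232.5]
orientation: [-0.702, -0.584, 1.323]
ft_force: [-1.8, -1.0, -4.9]
width: 52.6
```

Run:
```python
from h import *
from workcell import ctrl
go([489.4-.634*6,232.5+.6,169.5-4.6],pose(-9.3,130,1))
for n in ['side','top']:
    d=ctrl.get_image(n); np.savez(f'{n}1.npz',**d)
crop(load('side1.npz'),260,400,160,280,4,'pics/s1.png'); crop(load('top1.npz'),190,330,120,260,4,'pics/t1.png')
```

```text
t 2.68 pos [548.9 223.  232.5] q [ 0.23  0.71  1.29  0.26  1.82 -1.2 ] F [-1.8 -1.  -4.9] w 52.6
dp/80 [-0.791  0.126 -0.845] turn/pi [ 0.002 -0.01  -0.   ] deg 1.8
```

View pics/s1.png

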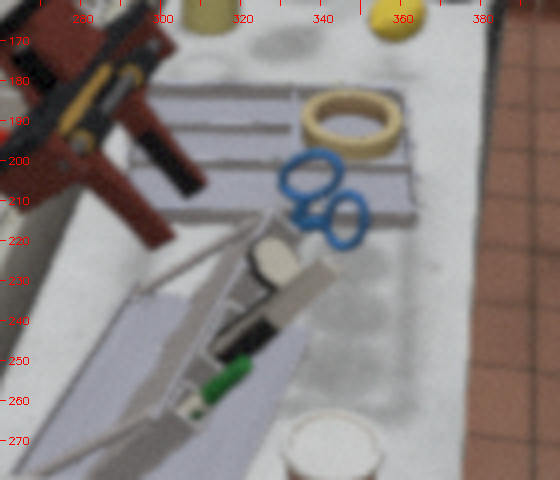

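View pics/t1.png

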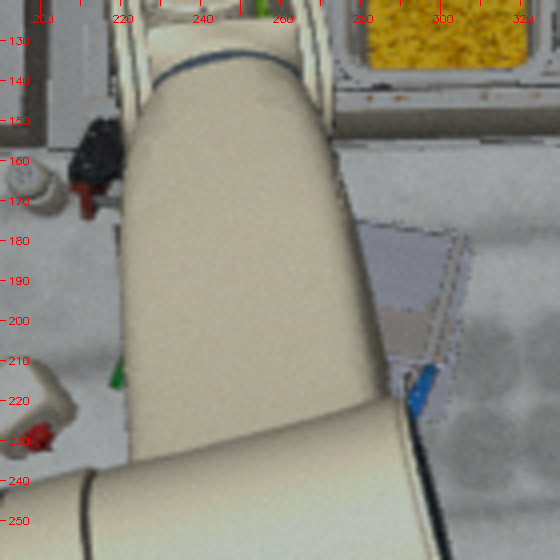

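Run:
```python
from h import *
go([489.4-.634*6,232.5+.6,169.5-4.6],pose(-9.3,130,1))
```

```text
t 2.78 pos [551.6 221.7 245.5] q [ 0.23  0.69  1.29  0.26  1.82 -1.2 ] F [0.3 0.1 0.1] w 52.7
dp/80 [-0.825  0.142 -1.007] turn/pi [ 0.001 -0.003  0.   ] deg 0.6
```

>>> {"fn": "jog_arm", "kwargs": {"steps": [{"dp":[-0.16,0.03,-0.2],"turn":[0,0,0],"claw":0.6},{"dp":[-0.33,0.06,-0.4],"turn":[0,0,0],"claw":0.6},{"dp":[-0.5,0.09,-0.6],"turn":[0,0,0],"claw":0.6},{"dp":[-0.6,0.1,-0.72],"turn":[0,0,0],"claw":0.6},{"dp":[-0.6,0.1,-0.72],"turn":[0,0,0],"claw":0.6}]}}

```text
t: 3.2
ee_pos: [503.0, 229.2, 191.5]
orientation: [-0.718, -0.607, 1.313]
ft_force: [-0.2, -0.6, 0.9]
width: 52.5
```

Run:
```python
from h import *
from workcell import ctrl
go([489.4-.634*6,232.5+.6,169.5-4.6],pose(-9.3,130,1))
d=ctrl.get_image('side'); np.savez('side2.npz',**d)
crop(load('side2.npz'),280,370,190,270,7,'pics/s2.png')
```

```text
t 3.20 pos [503.  229.2 191.5] q [ 0.26  0.68  1.44  0.27  1.67 -1.21] F [-0.2 -0.6  0.9] w 52.5
dp/80 [-0.217  0.048 -0.332] turn/pi [ 0.    -0.001  0.   ] deg 0.3
```

View pics/s2.png

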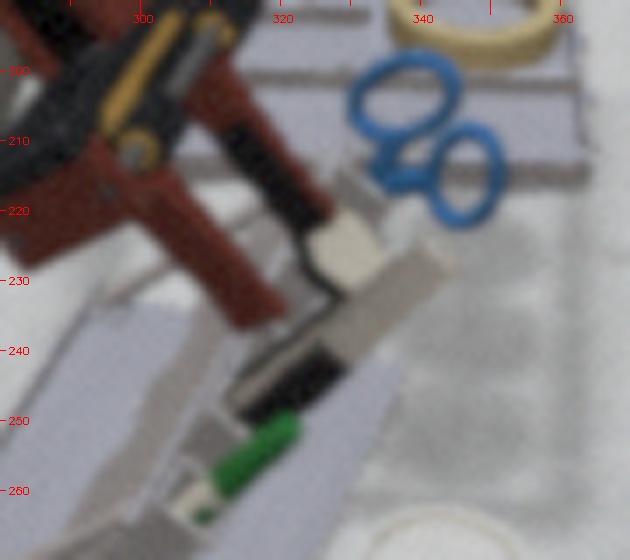

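>>> {"fn": "jog_arm", "kwargs": {"steps": [{"dp":[-0.1,0.02,-0.15],"turn":[0,0,0],"claw":0.6},{"dp":[-0.18,0.04,-0.27],"turn":[0,0,0],"claw":0.6},{"dp":[-0.22,0.05,-0.33],"turn":[0,0,0],"claw":0.6},{"dp":[-0.22,0.05,-0.33],"turn":[0,0,0],"claw":0.6}]}}

```text
t: 3.58
ee_pos: [486.2, 233.3, 165.7]
orientation: [-0.719, -0.608, 1.312]
ft_force: [-0.7, 0.1, 0.4]
width: 52.5
```

Run:
```python
from h import *
from workcell import ctrl
go([489.4-.634*6,232.5+.6,169.5-4.6],pose(-9.3,130,1))
d=ctrl.get_image('side'); np.savez('side2.npz',**d)
crop(load('side2.npz'),280,370,190,270,7,'pics/s3.png')
```

```text
t 3.58 pos [486.2 233.3 165.7] q [ 0.27  0.69  1.49  0.27  1.61 -1.22] F [-0.7  0.1  0.4] w 52.5
dp/80 [-0.007 -0.003 -0.01 ] turn/pi [ 0.    -0.001  0.   ] deg 0.2
```

View pics/s3.png

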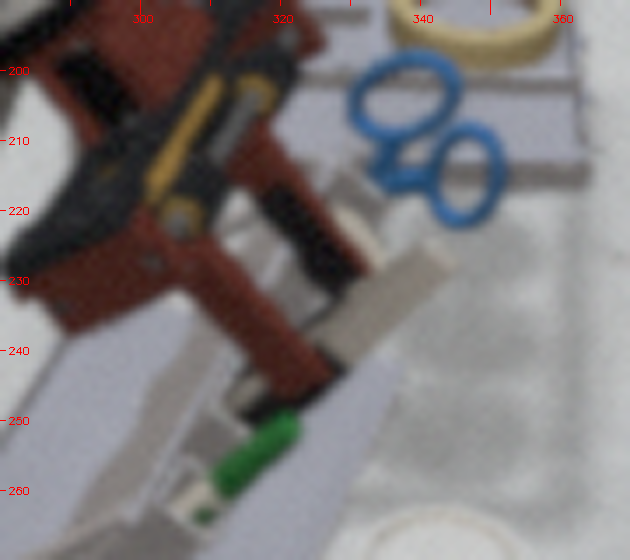

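>>> {"fn": "jog_arm", "kwargs": {"steps": [{"dp":[0,0,0],"turn":[0,0,0],"claw":0.2},{"dp":[0,0,0],"turn":[0,0,0],"claw":0.2},{"dp":[0,0,0],"turn":[0,0,0],"claw":0.2},{"dp":[0,0,0],"turn":[0,0,0],"claw":0.2},{"dp":[0,0,0],"turn":[0,0,0],"claw":0.2}]}}

```text
t: 4.05
ee_pos: [487.1, 233.4, 166.0]
orientation: [-0.719, -0.609, 1.312]
ft_force: [1.3, -0.4, 2.1]
width: 31.8
```

Run:
```python
from h import *
go([486.2-.566*78,233.3+.093*78,165.7+.819*78],pose(-9.3,130,1))
```

```text
t 4.05 pos [487.1 233.4 166. ] q [ 0.27  0.7   1.49  0.27  1.61 -1.22] F [ 1.3 -0.4  2.1] w 31.8
dp/80 [-0.562  0.089  0.795] turn/pi [ 0.    -0.001  0.   ] deg 0.2
```

>>> {"fn": "jog_arm", "kwargs": {"steps": [{"dp":[-0.07,0.011,0.1],"turn":[0,0,0],"claw":0},{"dp":[-0.14,0.023,0.2],"turn":[0,0,0],"claw":0},{"dp":[-0.25,0.04,0.36],"turn":[0,0,0],"claw":0},{"dp":[-0.36,0.06,0.52],"turn":[0,0,0],"claw":0},{"dp":[-0.47,0.077,0.68],"turn":[0,0,0],"claw":0},{"dp":[-0.58,0.095,0.84],"turn":[0,0,0],"claw":0},{"dp":[-0.62,0.1,0.9],"turn":[0,0,0],"claw":0}]}}

```text
t: 4.63
ee_pos: [436.4, 241.8, 240.3]
orientation: [-0.719, -0.61, 1.312]
ft_force: [0.3, 0.5, -0.4]
width: 31.9
```

Run:
```python
from h import *
from workcell import ctrl
k=150
go([486.2-.566*k,233.3+.093*k,165.7+.819*k],pose(-9.3,130,1))
d=ctrl.get_image('side'); np.savez('side2.npz',**d)
crop(load('side2.npz'),270,390,170,280,5,'pics/s4.png')
```

```text
t 4.63 pos [436.4 241.8 240.3] q [ 0.3   0.54  1.57  0.29  1.67 -1.18] F [ 0.3  0.5 -0.4] w 31.9
dp/80 [-0.439  0.068  0.604] turn/pi [-0. -0.  0.] deg 0.1
```

View pics/s4.png

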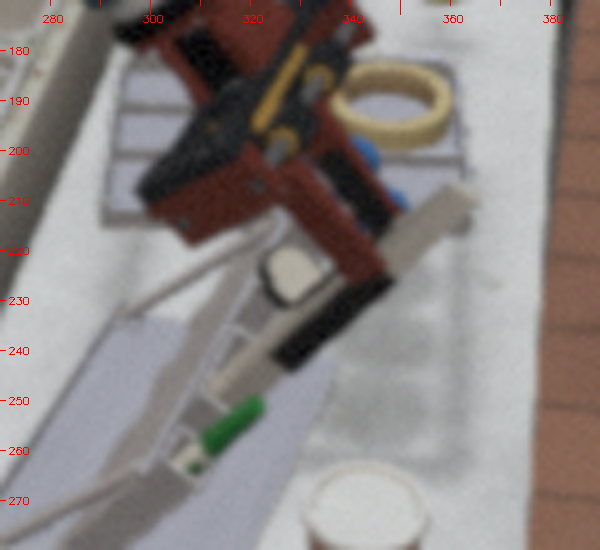

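>>> {"fn": "jog_arm", "kwargs": {"steps": [{"dp":[-0.14,0.023,0.2],"turn":[0,0,0],"claw":0},{"dp":[-0.28,0.045,0.4],"turn":[0,0,0],"claw":0},{"dp":[-0.41,0.068,0.6],"turn":[0,0,0],"claw":0},{"dp":[-0.5,0.08,0.72],"turn":[0,0,0],"claw":0},{"dp":[-0.5,0.08,0.8],"turn":[0,0,0],"claw":0},{"dp":[-0.5,0.08,0.85],"turn":[0,0,0],"claw":0}]}}

```text
t: 5.18
ee_pos: [396.8, 248.3, 308.8]
orientation: [-0.72, -0.612, 1.311]
ft_force: [-0.0, -0.4, -1.3]
width: 32.0
```

Run:
```python
from h import *
from workcell import ctrl
go([476.8,-128.1,60],pose(7.8,130-55,1))
d=ctrl.get_image('side'); np.savez('side5.npz',**d); crop(d,270,400,150,280,5,'pics/s5.png')
d=ctrl.get_image('top'); np.savez('top5.npz',**d);crop(d,190,340,180,300,5,'pics/t5.png')
```

```text
t 5.18 pos [396.8 248.3 308.8] q [ 0.33  0.42  1.6   0.31  1.75 -1.12] F [-0.  -0.4 -1.3] w 32.0
dp/80 [ 1.    -4.705 -3.111] turn/pi [-0.004 -0.306  0.088] deg 57.4
```

View pics/s5.png

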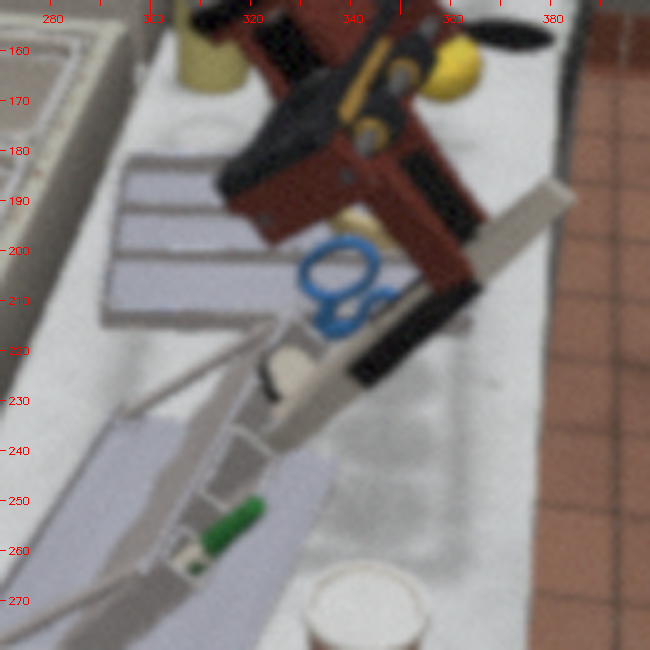

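View pics/t5.png

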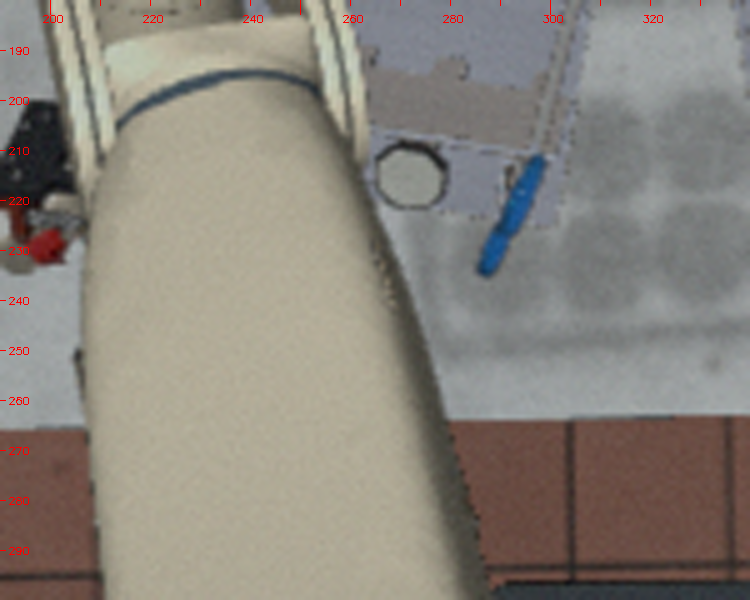

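Run:
```python
from h import *
s=load('side5.npz'); u=np.array([-.566,.093,.819]); G=np.array([400.6,247.7,313.4]); hy=np.array([.162,.987,0])
for k in(50,58,66): print(k,proj(s,[G+k*u+hy*12]))
for k in(170,180,190): print(-k,proj(s,[G-k*u+hy*10]))
D=cloud(s); 
for uv in [(375,194),(380,190),(340,232),(330,238),(350,222)]: print(uv,np.median(D[uv[1]-1:uv[1]+2,uv[0]-1:uv[0]+2].reshape(-1,3),0).round(1))
```

```text
50 [[373.45426463 189.90969642]]
58 [[375.63045481 187.93317932]]
66 [[377.83162244 185.93397655]]
-170 [[322.21133983 236.20903763]]
-180 [[320.20143682 238.03599748]]
-190 [[318.21585845 239.84084674]]
(375, 194) [369.6 263.5 343.1]
(380, 190) [359.  262.2 354.8]
(340, 232) [470.1   5.9  -1.6]
(330, 238) [478.3 252.9 180.9]
(350, 222) [ 4.374e+02 -4.870e+01  2.000e-01]
```

>>> {"fn": "jog_arm", "kwargs": {"steps": [{"dp":[0,0,0.1],"turn":[0,-0.036,0.01],"claw":0},{"dp":[0,0,0.1],"turn":[-0.001,-0.072,0.021],"claw":0},{"dp":[0,0,0.1],"turn":[-0.001,-0.108,0.031],"claw":0},{"dp":[0.1,-0.2,0.1],"turn":[-0.002,-0.144,0.041],"claw":0},{"dp":[0.2,-0.4,0.1],"turn":[-0.002,-0.18,0.052],"claw":0},{"dp":[0.3,-0.6,0.1],"turn":[-0.003,-0.216,0.062],"claw":0},{"dp":[0.4,-0.8,0.1],"turn":[-0.003,-0.252,0.072],"claw":0},{"dp":[0.5,-1,0.1],"turn":[-0.004,-0.288,0.083],"claw":0},{"dp":[0.5,-1,0.1],"turn":[-0.004,-0.306,0.088],"claw":0}]}}

```text
t: 6.03
ee_pos: [436.7, 166.2, 315.7]
orientation: [-1.321, -1.515, 1.162]
ft_force: [0.3, -0.2, -1.5]
width: 31.8
```

>>> {"fn": "jog_arm", "kwargs": {"steps": [{"dp":[0.1,-0.5,0],"turn":[0,0,0],"claw":0},{"dp":[0.2,-1,0],"turn":[0,0,0],"claw":0},{"dp":[0.2,-1,0],"turn":[0,0,0],"claw":0}]}}

```text
t: 6.28
ee_pos: [453.0, 80.9, 314.9]
orientation: [-1.324, -1.509, 1.162]
ft_force: [-0.1, -0.1, -2.6]
width: 32.1
```

>>> {"fn": "jog_arm", "kwargs": {"steps": [{"dp":[0.1,-0.5,0],"turn":[0,0,0],"claw":0},{"dp":[0.2,-1,0],"turn":[0,0,0],"claw":0},{"dp":[0.2,-1,0],"turn":[0,0,0],"claw":0}]}}

```text
t: 6.53
ee_pos: [469.9, -4.3, 314.4]
orientation: [-1.328, -1.504, 1.161]
ft_force: [-0.4, -0.1, -1.5]
width: 32.0
```

Run:
```python
from h import *
go([478.4,-127.9,150],pose(7.8,75,1))
```

```text
t 6.53 pos [469.9  -4.3 314.4] q [-0.06 -0.04  2.02  0.06  0.91 -1.79] F [-0.4 -0.1 -1.5] w 32.0
dp/80 [ 0.107 -1.546 -2.055] turn/pi [0.002 0.    0.002] deg 0.5
```

>>> {"fn": "jog_arm", "kwargs": {"steps": [{"dp":[0.05,-0.4,-0.2],"turn":[0,0,0],"claw":0},{"dp":[0.1,-0.8,-0.4],"turn":[0.001,0,0.001],"claw":0},{"dp":[0.1,-1,-0.6],"turn":[0.002,0,0.002],"claw":0},{"dp":[0.1,-1,-0.8],"turn":[0.002,0,0.002],"claw":0}]}}

```text
t: 6.87
ee_pos: [478.1, -87.2, 249.1]
orientation: [-1.321, -1.508, 1.158]
ft_force: [0.1, -0.2, -1.3]
width: 32.0
```

>>> {"fn": "jog_arm", "kwargs": {"steps": [{"dp":[0,-0.2,-0.25],"turn":[0,0,0],"claw":0},{"dp":[0,-0.4,-0.5],"turn":[0,0,0],"claw":0},{"dp":[0,-0.5,-0.75],"turn":[0,0,0],"claw":0},{"dp":[0,-0.5,-1],"turn":[0,0,0],"claw":0},{"dp":[0,-0.5,-1],"turn":[0,0,0],"claw":0}]}}

```text
t: 7.28
ee_pos: [475.4, -126.7, 164.8]
orientation: [-1.314, -1.503, 1.158]
ft_force: [-1.8, -0.7, -1.5]
width: 32.1
```

Run:
```python
from h import *
from workcell import ctrl
go([478.4,-127.9,60],pose(7.8,75,1))
d=ctrl.get_image('side'); np.savez('side6.npz',**d); crop(d,260,400,110,240,5,'pics/s6.png')
d=ctrl.get_image('top'); np.savez('top6.npz',**d);crop(d,310,430,150,280,5,'pics/t6.png')
```

```text
t 7.28 pos [ 475.4 -126.7  164.8] q [-0.36  0.23  2.11  0.22  0.58 -2.24] F [-1.8 -0.7 -1.5] w 32.1
dp/80 [ 0.038 -0.015 -1.31 ] turn/pi [-0.001 -0.003  0.002] deg 0.6
```

View pics/s6.png

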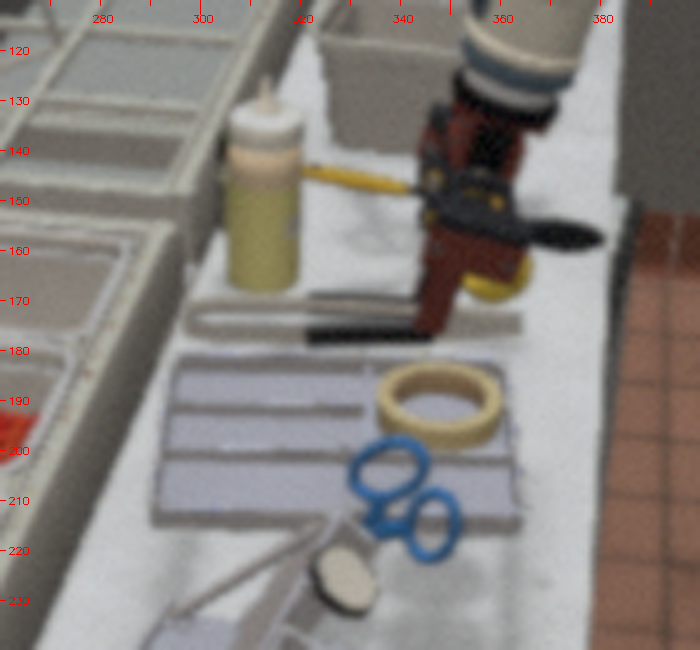

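View pics/t6.png

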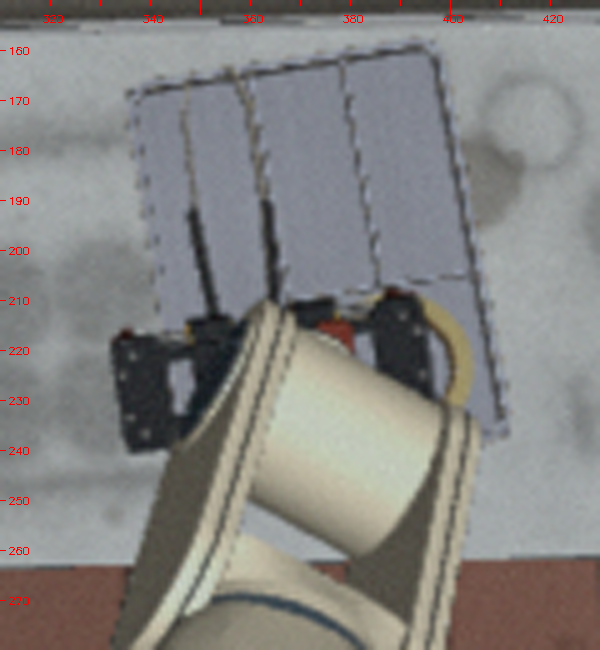

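Run:
```python
from h import *
np.set_printoptions(precision=1,suppress=True)
t=load('top6.npz'); s=load('side6.npz')
go([478.4,-127.9,60],pose(7.8,75,1))
for z in(160,170,178):
    P=onz(t,[[347,166.5],[356.5,164.5],[349.3,200],[363.8,200],[353.5,214],[365.5,209]],z); print(P[:,:2])
    m=P[[0,2]]+P[[1,3]]; m/=2; d=m[0]-m[1]; print(z,'midline yaw',np.degrees(np.arctan2(d[1],d[0])),'tips',m[0])
print('side tip tri',tri(t,[351.8,165.5],s,[299,173.5]),'hinge?', )
D=cloud(s)
for uv in[(300,174),(340,172),(361,174),(358,174),(325,176),(325,169)]: print(uv,np.median(D[uv[1]-1:uv[1]+2,uv[0]-1:uv[0]+2].reshape(-1,3),0))
```

```text
t 7.38 pos [ 477.5 -126.9  168.2] q [-0.4  0.2  2.1  0.2  0.6 -2.2] F [ 0.3  0.4 -0.6] w 32.1
dp/80 [ 0.  -0.  -1.4] turn/pi [-0. -0.  0.] deg 0.4
[[ 639.9  -92.8]
 [ 645.6 -122.8]
 [ 533.5  -97. ]
 [ 532.5 -142.1]
 [ 489.4 -108.8]
 [ 504.3 -146.4]]
160 midline yaw 6.127870542628024 tips [ 642.7 -107.8  160. ]
[[ 637.7  -92.3]
 [ 643.4 -122. ]
 [ 532.1  -96.5]
 [ 531.2 -141.2]
 [ 488.4 -108.2]
 [ 503.1 -145.5]]
170 midline yaw 6.12787054262801 tips [ 640.6 -107.1  170. ]
[[ 636.   -91.8]
 [ 641.7 -121.5]
 [ 531.   -96.1]
 [ 530.1 -140.5]
 [ 487.5 -107.7]
 [ 502.2 -144.8]]
178 midline yaw 6.127870542628004 tips [ 638.9 -106.7  178. ]
side tip tri (array([ 641.4, -108.5,  153.8]), np.float64(5.284973162298821)) hinge?
(300, 174) [635.  -91.9 158.2]
(340, 172) [ 494.5 -140.1  156.5]
(361, 174) [ 418.3 -126.9  162.7]
(358, 174) [ 428.7 -127.1  161.2]
(325, 176) [541.9 -93.6 162.4]
(325, 169) [ 548.8 -137.1  164.9]
```

Run:
```python
from h import *
s=load('side6.npz');t=load('top6.npz'); print(proj(s,[[404.5,-132,161],[410,-131.6,161],[641,-107.5,158]]))
for z in(150,158,166): print(onz(s,[[364,174],[297,174]],z).round(1))
```

```text
[[364.92318284 174.25985374]
 [363.36415364 174.17727689]
 [298.28725203 172.49175384]]
[[ 408.2 -151.9  150. ]
 [ 646.4 -109.5  150. ]]
[[ 408.  -138.3  158. ]
 [ 643.3  -96.4  158. ]]
[[ 407.7 -124.7  166. ]
 [ 640.2  -83.3  166. ]]
```

>>> {"fn": "jog_arm", "kwargs": {"steps": [{"dp":[0.05,-0.01,-0.25],"turn":[0,0,0.003],"claw":0},{"dp":[0.1,-0.02,-0.5],"turn":[0,0,0.006],"claw":0},{"dp":[0.16,-0.04,-0.7],"turn":[0,0,0.009],"claw":0},{"dp":[0.16,-0.04,-0.9],"turn":[0,0,0.009],"claw":0},{"dp":[0.16,-0.04,-0.95],"turn":[0,0,0.009],"claw":0},{"dp":[0.16,-0.04,-0.95],"turn":[0,0,0.009],"claw":0}]}}

```text
t: 7.88
ee_pos: [490.4, -129.7, 92.1]
orientation: [-1.299, -1.529, 1.176]
ft_force: [0.3, 0.3, -1.7]
width: 31.8
```

Run:
```python
from h import *
go([490,-130,30],pose(9.5,75,1))
```

```text
t 7.88 pos [ 490.4 -129.7   92.1] q [-0.36  0.4   2.12  0.33  0.42 -2.38] F [ 0.3  0.3 -1.7] w 31.8
dp/80 [-0.005 -0.004 -0.776] turn/pi [-0.001 -0.002  0.002] deg 0.4
```

>>> {"fn": "jog_arm", "kwargs": {"steps": [{"dp":[0,0.02,-0.1],"turn":[0,0,-0.01],"claw":0},{"dp":[0,0.04,-0.2],"turn":[0,0,-0.02],"claw":0},{"dp":[0,0.06,-0.3],"turn":[0,0,-0.028],"claw":0},{"dp":[0,0.06,-0.4],"turn":[0,0,-0.028],"claw":0},{"dp":[0,0.06,-0.4],"turn":[0,0,-0.028],"claw":0}]}}

```text
t: 8.3
ee_pos: [490.5, -124.5, 60.2]
orientation: [-1.352, -1.459, 1.121]
ft_force: [-0.1, 0.4, -0.5]
width: 32.4
```

Run:
```python
from h import *
from workcell import ctrl
go([490,-126,22],pose(4.5,75,1))
d=ctrl.get_image('side'); np.savez('side7.npz',**d); crop(d,270,390,140,230,6,'pics/s7.png')
d=ctrl.get_image('top'); np.savez('top7.npz',**d);crop(d,320,430,150,250,6,'pics/t7.png')
```

```text
t 8.30 pos [ 490.5 -124.5   60.2] q [-0.34  0.46  2.14  0.34  0.32 -2.29] F [-0.1  0.4 -0.5] w 32.4
dp/80 [-0.007 -0.018 -0.477] turn/pi [-0.001 -0.001  0.002] deg 0.4
```

View pics/s7.png

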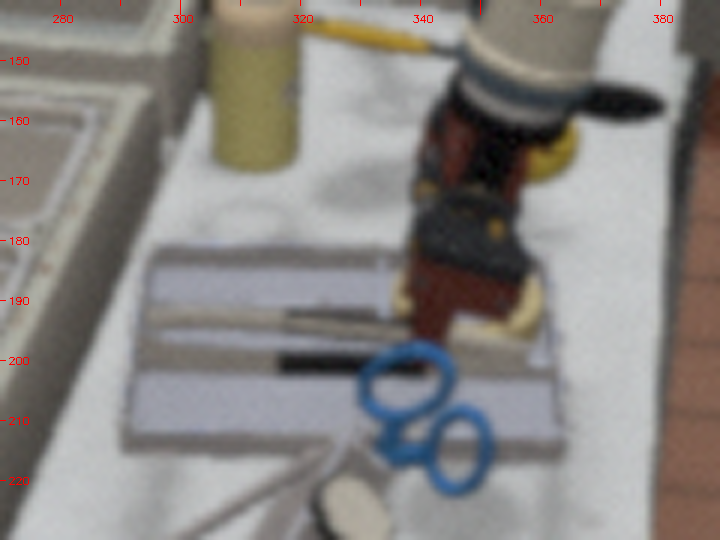

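View pics/t7.png

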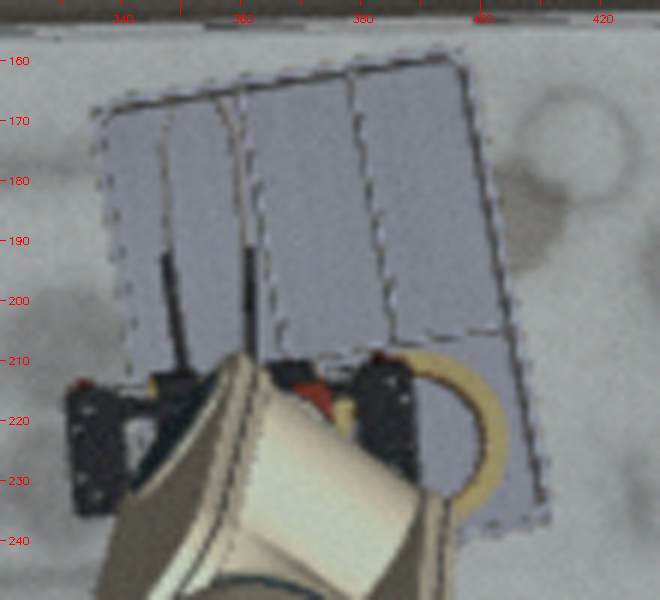

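```bash
cat >> h.py <<'E'
TC=np.array([545.8,-184.3]); TY=7.8
def tray(P):
    P=np.atleast_2d(P)[:,:2]-TC; return P@Rz(TY)[:2,:2]
E
python3 - <<'E'
from h import *
t=load('top7.npz'); s=load('side7.npz')
P=onz(t,[[347.5,168],[356,166],[346.8,190],[361,190],[349.8,209],[361.8,207]],55)
print((tray(P)-[0,65]).round(1))
P=onz(s,[[295,198],[361.5,200]],52); print(P.round(1),(tray(P)-[0,65]).round(1))
E
```

```text
[[121.7   3.7]
 [123.9 -25.8]
 [ 47.8  18.3]
 [ 40.3 -28.7]
 [-17.1  18.8]
 [-16.8 -21.8]]
[[ 654.3  -97.7   52. ]
 [ 408.5 -127.7   52. ]] [[ 119.2    6. ]
 [-128.3    9.7]]
```

>>> {"fn": "jog_arm", "kwargs": {"steps": [{"dp":[0,0.03,-0.08],"turn":[0,0,0],"claw":0},{"dp":[0,0.06,-0.16],"turn":[0,0,0],"claw":0},{"dp":[0,0.06,-0.24],"turn":[0,0,0],"claw":0},{"dp":[0,0.06,-0.32],"turn":[0,0,0],"claw":0},{"dp":[0,0.06,-0.36],"turn":[0,0,0],"claw":0},{"dp":[0,0.06,-0.36],"turn":[0,0,0],"claw":0}]}}

```text
t: 8.9
ee_pos: [490.2, -119.9, 30.8]
orientation: [-1.351, -1.457, 1.121]
ft_force: [0.1, 0.3, -1.4]
width: 31.8
```

Run:
```python
from h import *
from workcell import ctrl
go([490,-120,20],pose(4.5,75,1))
d=ctrl.get_image('side'); np.savez('side8.npz',**d); crop(d,270,390,140,230,6,'pics/s8.png')
D=cloud(d)
for uv in[(298,201),(310,202),(320,203),(330,203),(355,205),(352,205)]: print(uv,np.median(D[uv[1]-1:uv[1]+2,uv[0]-1:uv[0]+2].reshape(-1,3),0).round(1))
```

```text
t 8.90 pos [ 490.2 -119.9   30.8] q [-0.33  0.53  2.15  0.43  0.25 -2.37] F [ 0.1  0.3 -1.4] w 31.8
dp/80 [-0.003 -0.001 -0.135] turn/pi [-0.001 -0.002  0.002] deg 0.5
(298, 201) [ 650.4 -128.5   17.1]
(310, 202) [ 606.8 -145.4    3.3]
(320, 203) [ 566.9 -144.1    2.6]
(330, 203) [500.9  69.6 164.2]
(355, 205) [ 431.  -121.7   32.3]
(352, 205) [ 442.1 -126.5   27.9]
```

View pics/s8.png

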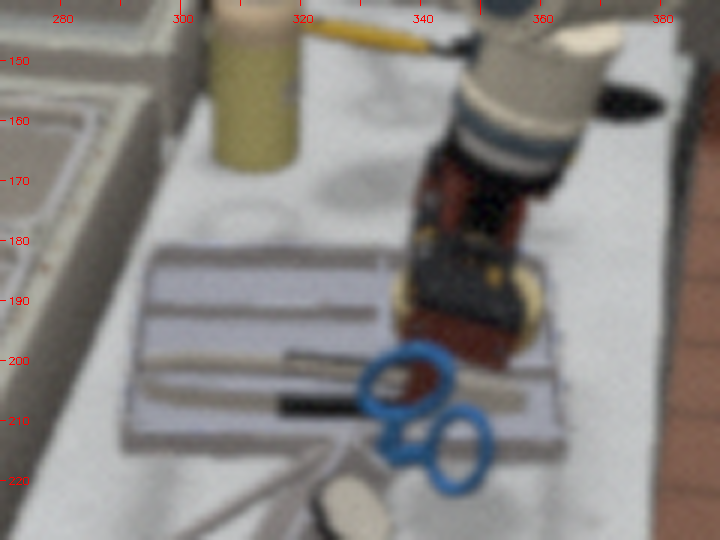

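>>> {"fn": "jog_arm", "kwargs": {"steps": [{"dp":[0,0,-0.03],"turn":[0,0,0],"claw":0},{"dp":[0,0,-0.06],"turn":[0,0,0],"claw":0},{"dp":[0,0,-0.09],"turn":[0,0,0],"claw":0},{"dp":[0,0,-0.09],"turn":[0,0,0],"claw":0}]}}

```text
t: 9.28
ee_pos: [490.3, -120.0, 23.7]
orientation: [-1.351, -1.457, 1.121]
ft_force: [-0.1, 0.5, -0.4]
width: 31.8
```

Run:
```python
from h import *
go([490,-120,20],pose(4.5,75,1))
```

```text
t 9.28 pos [ 490.3 -120.    23.7] q [-0.33  0.54  2.15  0.45  0.23 -2.4 ] F [-0.1  0.5 -0.4] w 31.8
dp/80 [-0.003 -0.001 -0.046] turn/pi [-0.001 -0.002  0.002] deg 0.5
```

>>> {"fn": "jog_arm", "kwargs": {"steps": [{"dp":[0,0,-0.03],"turn":[0,0,0],"claw":0},{"dp":[0,0,-0.055],"turn":[0,0,0],"claw":0},{"dp":[0,0,-0.055],"turn":[0,0,0],"claw":0}]}}

```text
t: 9.53
ee_pos: [490.1, -119.9, 19.0]
orientation: [-1.351, -1.457, 1.121]
ft_force: [-0.1, -0.3, -1.4]
width: 32.1
```

Run:
```python
from h import *
from workcell import ctrl
go([490,-120,20],pose(4.5,75,1))
d=ctrl.get_image('side'); np.savez('side8.npz',**d); crop(d,280,380,180,230,7,'pics/s9.png')
```

```text
t 9.53 pos [ 490.1 -119.9   19. ] q [-0.33  0.56  2.15  0.48  0.22 -2.42] F [-0.1 -0.3 -1.4] w 32.1
dp/80 [-0.001 -0.001  0.013] turn/pi [-0.001 -0.002  0.002] deg 0.5
```

View pics/s9.png

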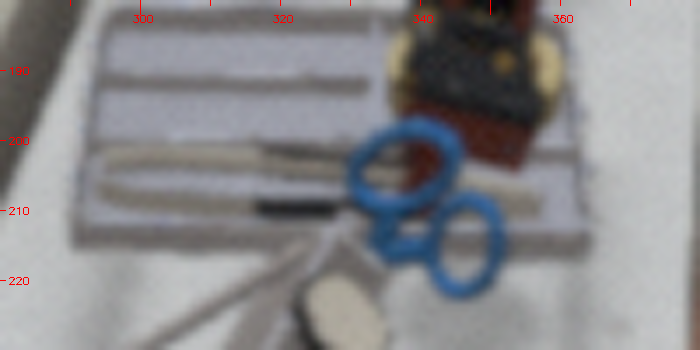

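>>> {"fn": "jog_arm", "kwargs": {"steps": [{"dp":[0,0,-0.03],"turn":[0,0,0],"claw":0},{"dp":[0,0,-0.055],"turn":[0,0,0],"claw":0},{"dp":[0,0,-0.055],"turn":[0,0,0],"claw":0}]}}

```text
t: 9.83
ee_pos: [490.2, -119.9, 14.9]
orientation: [-1.351, -1.457, 1.12]
ft_force: [-1.4, 0.4, 4.8]
width: 31.9
```

Run:
```python
from h import *
from workcell import ctrl
go([490,-120,20],pose(4.5,75,1)); print(ctrl.get_obs()['moment'])
```

```text
t 9.83 pos [ 490.2 -119.9   14.9] q [-0.33  0.56  2.15  0.5   0.21 -2.45] F [-1.4  0.4  4.8] w 31.9
dp/80 [-0.002 -0.002  0.064] turn/pi [-0.001 -0.002  0.002] deg 0.5
[ 0.11230945  0.10701541 -0.02528331]
```

>>> {"fn": "jog_arm", "kwargs": {"steps": [{"dp":[0,0,-0.025],"turn":[0,0,0],"claw":0},{"dp":[0,0,-0.05],"turn":[0,0,0],"claw":0},{"dp":[0,0,-0.05],"turn":[0,0,0],"claw":0}]}}

```text
t: 10.08
ee_pos: [490.2, -119.9, 12.1]
orientation: [-1.353, -1.458, 1.12]
ft_force: [-7.0, 0.4, 21.7]
width: 32.9
```

Run:
```python
from h import *
from workcell import ctrl
go([490,-120,20],pose(4.5,75,1))
d=ctrl.get_image('side'); np.savez('side8.npz',**d); crop(d,280,380,180,230,7,'pics/s10.png')
D=cloud(d)
for u0 in (296,300,305,310,350,353,356): print(u0,[np.round(np.median(D[v,u0-1:u0+2,2])) for v in range(200,214)])
```

```text
t 10.08 pos [ 490.2 -119.9   12.1] q [-0.33  0.57  2.15  0.52  0.21 -2.47] F [-7.   0.4 21.7] w 32.9
dp/80 [-0.002 -0.002  0.099] turn/pi [-0.001 -0.001  0.002] deg 0.4
296 [np.float64(11.0), np.float64(16.0), np.float64(15.0), np.float64(10.0), np.float64(6.0), np.float64(1.0), np.float64(3.0), np.float64(15.0), np.float64(11.0), np.float64(6.0), np.float64(2.0), np.float64(21.0), np.float64(17.0), np.float64(10.0)]
300 [np.float64(11.0), np.float64(15.0), np.float64(14.0), np.float64(8.0), np.float64(3.0), np.float64(3.0), np.float64(-0.0), np.float64(17.0), np.float64(17.0), np.float64(7.0), np.float64(3.0), np.float64(24.0), np.float64(15.0), np.float64(10.0)]
305 [np.float64(11.0), np.float64(18.0), np.float64(16.0), np.float64(10.0), np.float64(6.0), np.float64(3.0), np.float64(6.0), np.float64(1.0), np.float64(14.0), np.float64(13.0), np.float64(7.0), np.float64(21.0), np.float64(18.0), np.float64(13.0)]
310 [np.float64(13.0), np.float64(8.0), np.float64(14.0), np.float64(9.0), np.float64(9.0), np.float64(3.0), np.float64(1.0), np.float64(2.0), np.float64(17.0), np.float64(12.0), np.float64(10.0), np.float64(20.0), np.float64(18.0), np.float64(11.0)]
350 [np.float64(111.0), np.float64(102.0), np.float64(98.0), np.float64(94.0), np.float64(88.0), np.float64(86.0), np.float64(15.0), np.float64(15.0), np.float64(13.0), np.float64(170.0), np.float64(164.0), np.float64(164.0), np.float64(161.0), np.float64(157.0)]
353 [np.float64(110.0), np.float64(106.0), np.float64(99.0), np.float64(95.0), np.float64(91.0), np.float64(85.0), np.float64(3.0), np.float64(16.0), np.float64(11.0), np.float64(16.0), np.float64(11.0), np.float64(7.0), np.float64(22.0), np.float64(19.0)]
356 [np.float64(110.0), np.float64(13.0), np.float64(6.0), np.float64(2.0), np.float64(2.0), np.float64(0.0), np.float64(1.0), np.float64(5.0), np.float64(16.0), np.float64(17.0), np.float64(10.0), np.float64(7.0), np.float64(22.0), np.float64(18.0)]
```

View pics/s10.png

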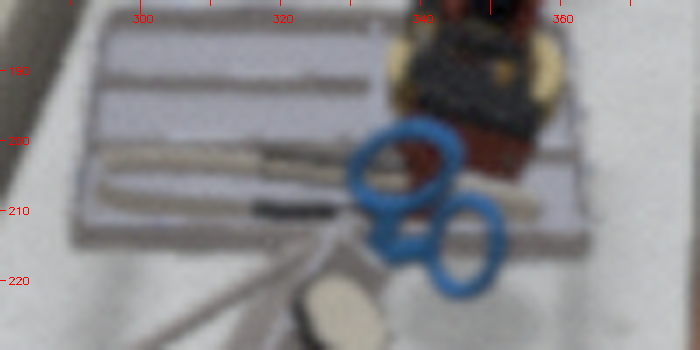

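>>> {"fn": "jog_arm", "kwargs": {"steps": [{"dp":[0,0,0.02],"turn":[0,0,0],"claw":0.46},{"dp":[0,0,0.02],"turn":[0,0,0],"claw":0.46},{"dp":[0,0,0.02],"turn":[0,0,0],"claw":0.46}]}}

```text
t: 10.38
ee_pos: [490.5, -120.0, 13.8]
orientation: [-1.353, -1.459, 1.119]
ft_force: [1.0, 0.6, 0.2]
width: 40.1
```

Run:
```python
from h import *
go([430,-130,150],pose(4.5,75,1))
```

```text
t 10.38 pos [ 490.5 -120.    13.8] q [-0.33  0.57  2.15  0.51  0.21 -2.46] F [1.  0.6 0.2] w 40.1
dp/80 [-0.757 -0.125  1.702] turn/pi [-0.001 -0.001  0.002] deg 0.4
```

>>> {"fn": "jog_arm", "kwargs": {"steps": [{"dp":[-0.03,0,0.1],"turn":[0,0,0],"claw":0.46},{"dp":[-0.08,0,0.3],"turn":[0,0,0],"claw":0.46},{"dp":[-0.16,-0.01,0.6],"turn":[0,0,0],"claw":0.46},{"dp":[-0.26,-0.02,1],"turn":[0,0,0],"claw":0.46},{"dp":[-0.26,-0.02,1],"turn":[0,0,0],"claw":0.46}]}}

```text
t: 10.8
ee_pos: [470.8, -122.3, 97.6]
orientation: [-1.358, -1.461, 1.119]
ft_force: [0.7, -0.8, 0.9]
width: 40.5
```

>>> {"fn": "jog_arm", "kwargs": {"steps": [{"dp":[0,0.2,0.5],"turn":[0,0.035,0],"claw":0.6},{"dp":[0,0.4,1],"turn":[0,0.07,0],"claw":0.6},{"dp":[0,0.8,1],"turn":[0,0.08,0],"claw":0.6},{"dp":[0,1,1],"turn":[0,0.08,0],"claw":0.6}]}}

```text
t: 11.13
ee_pos: [475.8, -41.1, 181.6]
orientation: [-1.176, -1.282, 1.239]
ft_force: [1.2, -0.6, 0.4]
width: 52.4
```

Run:
```python
from h import *
from workcell import ctrl
go([560,130,320],pose(-9.3,130,-1))
for n in ['side','top']:
    d=ctrl.get_image(n); np.savez(f'{n}11.npz',**d)
    crop(d,*((280,380,180,280) if n=='side' else (210,430,150,260)),*((6,) if n=='side' else (3,)),f'pics/{n}11.png')
```

```text
t 11.13 pos [475.8 -41.1 181.6] q [-0.12  0.26  1.99  0.03  0.88 -1.78] F [ 1.2 -0.6  0.4] w 52.4
dp/80 [1.052 2.139 1.73 ] turn/pi [ 0.311 -0.022  0.875] deg 167.2
```

View pics/side11.png

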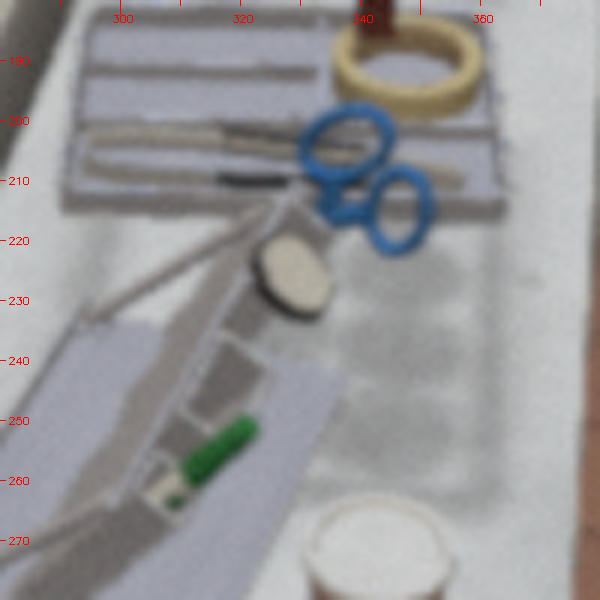

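View pics/top11.png

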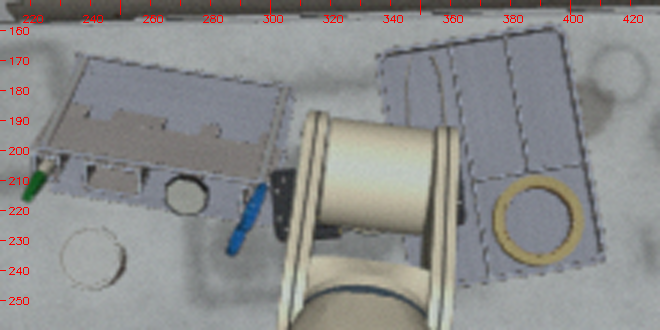

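Run:
```python
from h import *
np.set_printoptions(precision=1,suppress=True,linewidth=150)
t=load('top11.npz'); s=load('side11.npz')
def dial(d,box,seed,thr):
    y0,y1,x0,x1=box; g=cv2.cvtColor(d['img'],cv2.COLOR_RGB2GRAY)[y0:y1,x0:x1]; k=6
    G=cv2.resize(g,None,fx=k,fy=k,interpolation=cv2.INTER_CUBIC); m=(G>thr).astype(np.uint8)
    n,l,st,c=cv2.connectedComponentsWithStats(m,connectivity=4); i=l[int((seed[1]-y0+.5)*k),int((seed[0]-x0+.5)*k)]
    cn=max(cv2.findContours((l==i).astype(np.uint8),0,1)[0],key=cv2.contourArea)
    e=cv2.fitEllipse(cn); return (np.array(e[0])+.5)/k-.5+[x0,y0], np.array(e[1])/k, e[2], st[i]/k
a=dial(t,(203,227,260,286),(272,215),110); print(a)
for th in(110,125,135):
    b=dial(s,(214,236,318,339),(329,225),th); print(th,b)
    print(tri(t,a[0],s,b[0]))
# marker re-triangulate
h=[cv2.cvtColor(d['img'],cv2.COLOR_RGB2HSV) for d in(t,s)]
res=[]
for H,box in zip(h,[(195,225,210,235),(240,268,300,326)]):
    y0,y1,x0,x1=box;H=cv2.resize(H[y0:y1,x0:x1],None,fx=4,fy=4,interpolation=cv2.INTER_LINEAR); m=((H[...,0]>45)&(H[...,0]<85)&(H[...,1]>80)).astype(np.uint8)
    n,l,st,c=cv2.connectedComponentsWithStats(m); i=1+st[1:,4].argmax(); v,u=np.nonzero(l==i); U=(u+.5)/4-.5+x0; V=(v+.5)/4-.5+y0
    ax=cv2.fitLine(np.c_[U,V].astype(np.float32),2,0,.01,.01).ravel(); pr=(U-ax[2])*ax[0]+(V-ax[3])*ax[1]
    e1=ax[2:]+ax[:2]*pr.min(); e2=ax[2:]+ax[:2]*pr.max(); res.append((np.array([U.mean(),V.mean()]),e1,e2)); print(res[-1])
for i in range(3):
  for j in ((i,) if i==0 else (1,2)): print(i,j,tri(t,res[0][i],s,res[1][j]))
print('expect u', Rz(-9.3)@[-.574,0,.819])
```

```text
(array([272.5, 214.5]), array([28. , 30.6]), 88.34912872314453, array([   0. ,    0. ,   26. ,   24. , 3277.3]))
110 (array([328.5, 224.5]), array([21.3, 24. ]), 137.6873779296875, array([   0. ,    0. ,   21. ,   22. , 1969.7]))
(array([494.9, 145. , 139.3]), np.float64(0.7028752899203834))
125 (array([331.5, 226.9]), array([17.5, 18.8]), 37.647098541259766, array([   5.2,    4. ,   15.8,   18. , 1214. ]))
(array([490.6, 145.6, 132.2]), np.float64(10.773491261483265))
135 (array([331.6, 227. ]), array([17.2, 18.5]), 33.8886604309082, array([   5.7,    4.2,   15.3,   17.8, 1128.7]))
(array([490.4, 145.7, 131.8]), np.float64(11.191791075327913))
(array([221. , 211.4]), array([217.9, 216.4]), array([223.7, 206.9]))
(array([315.9, 254.7]), array([310.8, 259. ]), array([321.6, 249.9]))
0 0 (array([505.6, 303.2, 161.4]), np.float64(0.879492059082719))
1 1 (array([503.8, 315.6, 155.2]), np.float64(25.173862831096542))
1 2 (array([488.8, 307.3, 184.5]), np.float64(1.4424114664103236))
2 1 (array([521. , 299.6, 140.2]), np.float64(2.9295147351607533))
2 2 (array([505.1, 291.8, 171.6]), np.float64(26.576538431510578))
expect u [-0.6  0.1  0.8]
```

Run:
```python
from h import *
t=load('top11.npz'); s=load('side11.npz')
for a in([272.2,215.3],[272.0,215]):
  for b in([329.1,225.6],[328.7,225]): print(a,b,tri(t,a,s,b))
C=cloud(t);D=cloud(s)
P=C[211:220,267:278].reshape(-1,3); Q=D[222:229,326:333].reshape(-1,3)
print(np.median(P,0).round(1),np.median(Q,0).round(1))
for A in(P,Q):
    A=A[np.abs(A[:,2]-np.median(A[:,2]))<30]; c=A.mean(0); n=np.linalg.svd(A-c)[2][2]; print(c.round(1),n.round(2))
```

```text
[272.2, 215.3] [329.1, 225.6] (array([492.69930683, 146.37324834, 136.4344048 ]), np.float64(0.7106130378028318))
[272.2, 215.3] [328.7, 225] (array([493.24201002, 146.18276459, 138.35355305]), np.float64(0.7726979640140291))
[272.0, 215] [329.1, 225.6] (array([493.12033307, 146.91969639, 136.91785391]), np.float64(1.6931669054076408))
[272.0, 215] [328.7, 225] (array([493.66241003, 146.72774549, 138.83315964]), np.float64(0.20949442561843576))
[493.2 146.  143.4] [492.5 149.7 141. ]
[493.4 146.1 143.1] [-0.68  0.11  0.72]
[492.3 149.  140.8] [ 0.64 -0.09 -0.76]
```

Run:
```python
from h import *
go([556,136,250],pose(-9.3,130,1))
```

```text
t 11.23 pos [472.4 -40.  178.3] q [-0.12  0.26  2.    0.03  0.87 -1.79] F [-0.7  0.  -0.4] w 52.9
dp/80 [1.044 2.199 0.896] turn/pi [ 0.004  0.228 -0.07 ] deg 42.9
```

>>> {"fn": "jog_arm", "kwargs": {"steps": [{"dp":[0.3,0.2,0.5],"turn":[0,0.03,-0.01],"claw":0.68},{"dp":[0.6,0.4,1],"turn":[0,0.06,-0.02],"claw":0.68},{"dp":[0.7,0.8,1],"turn":[0,0.09,-0.03],"claw":0.68},{"dp":[0.7,0.8,1],"turn":[0,0.11,-0.04],"claw":0.68}]}}

```text
t: 11.57
ee_pos: [532.9, 27.2, 260.6]
orientation: [-0.969, -0.943, 1.282]
ft_force: [-0.4, 0.2, -0.1]
width: 59.5
```

>>> {"fn": "jog_arm", "kwargs": {"steps": [{"dp":[0.2,0.4,0.4],"turn":[0,0.03,-0.01],"claw":0.68},{"dp":[0.3,0.8,0.4],"turn":[0,0.06,-0.02],"claw":0.68},{"dp":[0.3,1,0.4],"turn":[0,0.09,-0.03],"claw":0.68},{"dp":[0.3,1,0.4],"turn":[0,0.11,-0.03],"claw":0.68}]}}

```text
t: 11.9
ee_pos: [557.8, 109.8, 290.6]
orientation: [-0.745, -0.621, 1.318]
ft_force: [-0.4, -0.2, 0.2]
width: 59.9
```

Run:
```python
from h import *
go([552,136.5,204],pose(-9.3,130,1))
```

```text
t 11.90 pos [557.8 109.8 290.6] q [ 0.09  0.62  1.31  0.15  1.88 -1.32] F [-0.4 -0.2  0.2] w 59.9
dp/80 [-0.073  0.333 -1.083] turn/pi [ 0.005  0.006 -0.002] deg 1.5
```

>>> {"fn": "jog_arm", "kwargs": {"steps": [{"dp":[0,0.17,-0.3],"turn":[0.003,0.003,-0.001],"claw":0.68},{"dp":[-0.05,0.33,-0.6],"turn":[0.005,0.006,-0.002],"claw":0.68},{"dp":[-0.07,0.33,-0.85],"turn":[0.005,0.006,-0.002],"claw":0.68},{"dp":[-0.07,0.33,-1],"turn":[0.005,0.006,-0.002],"claw":0.68},{"dp":[-0.07,0.33,-1],"turn":[0.005,0.006,-0.002],"claw":0.68},{"dp":[-0.07,0.33,-1],"turn":[0.005,0.006,-0.002],"claw":0.68}]}}

```text
t: 12.4
ee_pos: [552.1, 135.6, 209.9]
orientation: [-0.719, -0.611, 1.312]
ft_force: [0.7, 0.1, 0.7]
width: 59.7
```

Run:
```python
from h import *
go([492.6,146.1,130.6],pose(-9.3,130,1))
```

```text
t 12.40 pos [552.1 135.6 209.9] q [ 0.12  0.7   1.36  0.18  1.76 -1.32] F [0.7 0.1 0.7] w 59.7
dp/80 [-0.744  0.131 -0.991] turn/pi [-0. -0. -0.] deg 0.1
```

>>> {"fn": "jog_arm", "kwargs": {"steps": [{"dp":[-0.12,0.02,-0.2],"turn":[0,0,0],"claw":0.68},{"dp":[-0.25,0.05,-0.38],"turn":[0,0,0],"claw":0.68},{"dp":[-0.38,0.07,-0.55],"turn":[0,0,0],"claw":0.68},{"dp":[-0.48,0.09,-0.67],"turn":[0,0,0],"claw":0.68},{"dp":[-0.48,0.09,-0.67],"turn":[0,0,0],"claw":0.68}]}}

```text
t: 12.82
ee_pos: [512.5, 142.5, 156.2]
orientation: [-0.718, -0.61, 1.312]
ft_force: [0.2, 0.5, 0.7]
width: 59.3
```

Run:
```python
from h import *
from workcell import ctrl
go([492.6,146.1,130.6],pose(-9.3,130,1))
d=ctrl.get_image('side'); np.savez('side12.npz',**d); crop(d,280,370,180,260,7,'pics/s12.png')
d=ctrl.get_image('top'); crop(d,240,320,160,250,7,'pics/t12.png')
```

```text
t 12.82 pos [512.5 142.5 156.2] q [ 0.14  0.71  1.48  0.19  1.63 -1.33] F [0.2 0.5 0.7] w 59.3
dp/80 [-0.249  0.044 -0.32 ] turn/pi [-0.    -0.001  0.   ] deg 0.1
```

View pics/s12.png

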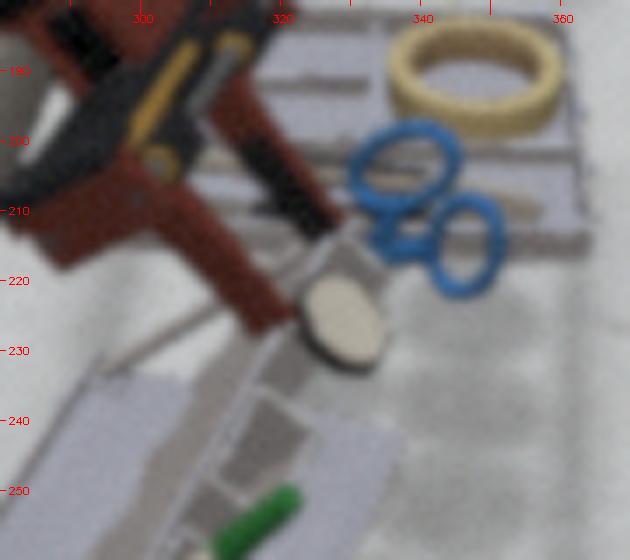

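View pics/t12.png

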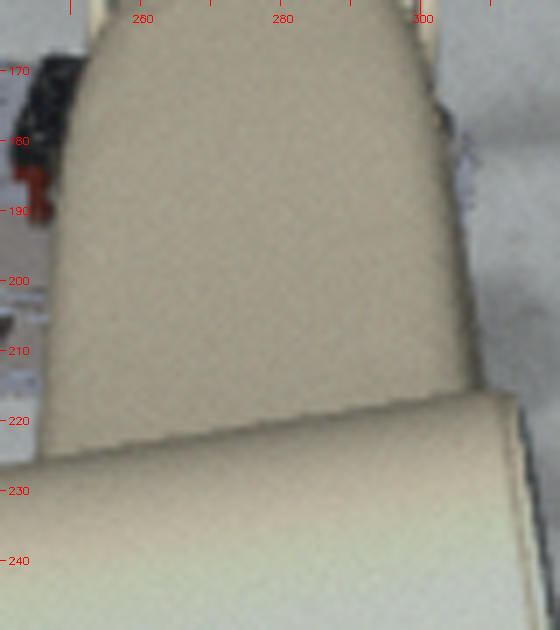

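>>> {"fn": "jog_arm", "kwargs": {"steps": [{"dp":[-0.08,0.015,-0.1],"turn":[0,0,0],"claw":0.68},{"dp":[-0.16,0.03,-0.2],"turn":[0,0,0],"claw":0.68},{"dp":[-0.23,0.04,-0.29],"turn":[0,0,0],"claw":0.68},{"dp":[-0.26,0.045,-0.34],"turn":[0,0,0],"claw":0.68},{"dp":[-0.26,0.045,-0.34],"turn":[0,0,0],"claw":0.68}]}}

```text
t: 13.33
ee_pos: [492.5, 146.2, 129.4]
orientation: [-0.718, -0.611, 1.312]
ft_force: [0.2, -0.8, -0.8]
width: 60.0
```

Run:
```python
from h import *
from workcell import ctrl
go([492.6,146.1,130.6],pose(-9.3,130,1))
d=ctrl.get_image('side'); np.savez('side12.npz',**d); crop(d,290,360,190,250,9,'pics/s13.png')
```

```text
t 13.33 pos [492.5 146.2 129.4] q [ 0.15  0.72  1.53  0.2   1.56 -1.33] F [ 0.2 -0.8 -0.8] w 60.0
dp/80 [ 0.002 -0.001  0.015] turn/pi [-0. -0.  0.] deg 0.1
```

View pics/s13.png

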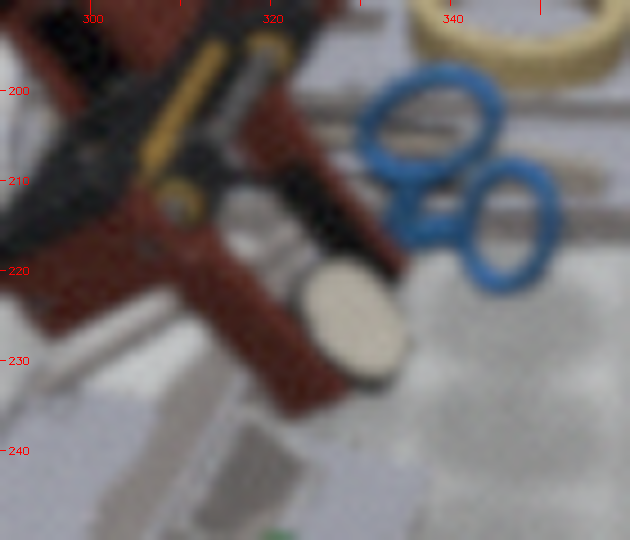

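>>> {"fn": "jog_arm", "kwargs": {"steps": [{"dp":[-0.015,0.002,-0.02],"turn":[0,0,0],"claw":0.3},{"dp":[-0.015,0.002,-0.02],"turn":[0,0,0],"claw":0.3},{"dp":[-0.015,0.002,-0.02],"turn":[0,0,0],"claw":0.3},{"dp":[-0.015,0.002,-0.02],"turn":[0,0,0],"claw":0.3},{"dp":[-0.015,0.002,-0.02],"turn":[0,0,0],"claw":0.3}]}}

```text
t: 13.8
ee_pos: [492.1, 146.4, 128.4]
orientation: [-0.719, -0.612, 1.311]
ft_force: [-0.8, 0.6, 0.7]
width: 44.6
```

Run:
```python
from h import *
go([492.6,146.1,130.6],pose(-9.3,130,1))
```

```text
t 13.80 pos [492.1 146.4 128.4] q [ 0.15  0.72  1.54  0.2   1.56 -1.33] F [-0.8  0.6  0.7] w 44.6
dp/80 [ 0.006 -0.004  0.028] turn/pi [-0. -0.  0.] deg 0.1
```

>>> {"fn": "jog_arm", "kwargs": {"steps": [{"dp":[-0.07,0.011,0.1],"turn":[0,0,0],"claw":0.3},{"dp":[-0.14,0.023,0.2],"turn":[0,0,0],"claw":0.3},{"dp":[-0.25,0.04,0.36],"turn":[0,0,0],"claw":0.3},{"dp":[-0.36,0.06,0.52],"turn":[0,0,0],"claw":0.3},{"dp":[-0.47,0.077,0.68],"turn":[0,0,0],"claw":0.3},{"dp":[-0.58,0.095,0.84],"turn":[0,0,0],"claw":0.3},{"dp":[-0.62,0.1,0.9],"turn":[0,0,0],"claw":0.3}]}}

```text
t: 14.38
ee_pos: [441.8, 154.8, 202.7]
orientation: [-0.72, -0.614, 1.311]
ft_force: [0.3, 0.3, 0.1]
width: 44.7
```

>>> {"fn": "jog_arm", "kwargs": {"steps": [{"dp":[-0.14,0.023,0.2],"turn":[0,0,0],"claw":0.3},{"dp":[-0.28,0.045,0.4],"turn":[0,0,0],"claw":0.3},{"dp":[-0.41,0.068,0.6],"turn":[0,0,0],"claw":0.3},{"dp":[-0.5,0.08,0.72],"turn":[0,0,0],"claw":0.3},{"dp":[-0.5,0.08,0.85],"turn":[0,0,0],"claw":0.3},{"dp":[-0.5,0.08,0.9],"turn":[0,0,0],"claw":0.3}]}}

```text
t: 14.88
ee_pos: [402.2, 161.3, 276.1]
orientation: [-0.721, -0.616, 1.311]
ft_force: [1.0, 0.7, -1.0]
width: 44.5
```

Run:
```python
from h import *
from workcell import ctrl
go([540,-195,100],pose(7.8,88.5,1))
d=ctrl.get_image('side'); np.savez('side14.npz',**d); crop(d,280,400,150,250,6,'pics/s14.png')
```

```text
t 14.88 pos [402.2 161.3 276.1] q [ 0.19  0.42  1.68  0.23  1.7  -1.27] F [ 1.   0.7 -1. ] w 44.5
dp/80 [ 1.723 -4.453 -2.201] turn/pi [-0.004 -0.23   0.09 ] deg 44.5
```

View pics/s14.png

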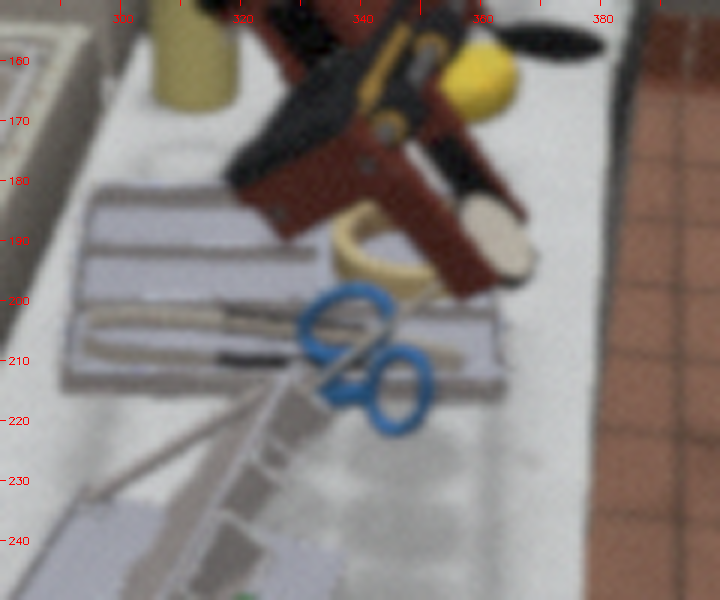

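>>> {"fn": "jog_arm", "kwargs": {"steps": [{"dp":[0,0,0.1],"turn":[-0.001,-0.035,0.013],"claw":0.3},{"dp":[0,0,0.2],"turn":[-0.001,-0.07,0.027],"claw":0.3},{"dp":[0.1,0,0.3],"turn":[-0.002,-0.105,0.04],"claw":0.3},{"dp":[0.2,0,0.4],"turn":[-0.003,-0.14,0.054],"claw":0.3},{"dp":[0.3,0,0.4],"turn":[-0.003,-0.175,0.068],"claw":0.3},{"dp":[0.4,-0.3,0.4],"turn":[-0.004,-0.21,0.081],"claw":0.3},{"dp":[0.5,-0.6,0.4],"turn":[-0.004,-0.23,0.09],"claw":0.3},{"dp":[0.5,-0.9,0.4],"turn":[-0.004,-0.23,0.09],"claw":0.3}]}}

```text
t: 15.6
ee_pos: [442.1, 88.7, 308.0]
orientation: [-1.162, -1.333, 1.296]
ft_force: [-0.9, -0.0, 0.1]
width: 44.8
```

>>> {"fn": "jog_arm", "kwargs": {"steps": [{"dp":[0.1,-0.5,0],"turn":[0,0,0],"claw":0.3},{"dp":[0.2,-1,0],"turn":[0,0,0],"claw":0.3},{"dp":[0.2,-1,0],"turn":[0,0,0],"claw":0.3}]}}

```text
t: 15.85
ee_pos: [459.3, 3.3, 307.8]
orientation: [-1.166, -1.329, 1.294]
ft_force: [-0.5, 1.1, 0.1]
width: 44.9
```

>>> {"fn": "jog_arm", "kwargs": {"steps": [{"dp":[0.1,-0.5,0],"turn":[0,0,0],"claw":0.3},{"dp":[0.2,-1,0],"turn":[0,0,0],"claw":0.3},{"dp":[0.2,-1,0],"turn":[0,0,0],"claw":0.3}]}}

```text
t: 16.1
ee_pos: [476.5, -81.6, 307.4]
orientation: [-1.169, -1.325, 1.293]
ft_force: [-0.2, 0.1, -0.9]
width: 45.2
```

>>> {"fn": "jog_arm", "kwargs": {"steps": [{"dp":[0.1,-0.5,-0.2],"turn":[0,0,0],"claw":0.3},{"dp":[0.2,-1,-0.4],"turn":[0,0,0],"claw":0.3},{"dp":[0.2,-1,-0.6],"turn":[0,0,0],"claw":0.3}]}}

```text
t: 16.35
ee_pos: [494.5, -165.8, 259.4]
orientation: [-1.174, -1.324, 1.292]
ft_force: [-0.3, 0.5, -0.3]
width: 44.9
```

Run:
```python
from h import *
go([540,-195,150],pose(7.8,88.5,1))
```

```text
t 16.35 pos [ 494.5 -165.8  259.4] q [-0.35  0.21  1.84  0.01  1.06 -2.05] F [-0.3  0.5 -0.3] w 44.9
dp/80 [ 0.569 -0.365 -1.367] turn/pi [0.002 0.002 0.003] deg 0.7
```

>>> {"fn": "jog_arm", "kwargs": {"steps": [{"dp":[0.2,-0.2,-0.3],"turn":[0,0,0],"claw":0.3},{"dp":[0.4,-0.36,-0.6],"turn":[0.002,0.002,0.003],"claw":0.3},{"dp":[0.57,-0.36,-0.9],"turn":[0.002,0.002,0.003],"claw":0.3},{"dp":[0.57,-0.36,-1],"turn":[0.002,0.002,0.003],"claw":0.3},{"dp":[0.57,-0.36,-1],"turn":[0.002,0.002,0.003],"claw":0.3},{"dp":[0.57,-0.36,-1],"turn":[0.002,0.002,0.003],"claw":0.3}]}}

```text
t: 16.85
ee_pos: [539.4, -193.9, 178.9]
orientation: [-1.157, -1.329, 1.297]
ft_force: [0.9, -0.4, 0.0]
width: 44.5
```

Run:
```python
from h import *
from workcell import ctrl
go([540,-195,100],pose(7.8,88.5,1))
d=ctrl.get_image('side'); np.savez('side15.npz',**d); crop(d,280,380,120,220,6,'pics/s15.png')
d=ctrl.get_image('top'); np.savez('top15.npz',**d);crop(d,320,420,150,240,7,'pics/t15.png')
```

```text
t 16.85 pos [ 539.4 -193.9  178.9] q [-0.37  0.39  1.79  0.01  0.93 -2.09] F [ 0.9 -0.4  0. ] w 44.5
dp/80 [ 0.008 -0.013 -0.987] turn/pi [ 0.    -0.001 -0.001] deg 0.2
```

View pics/s15.png

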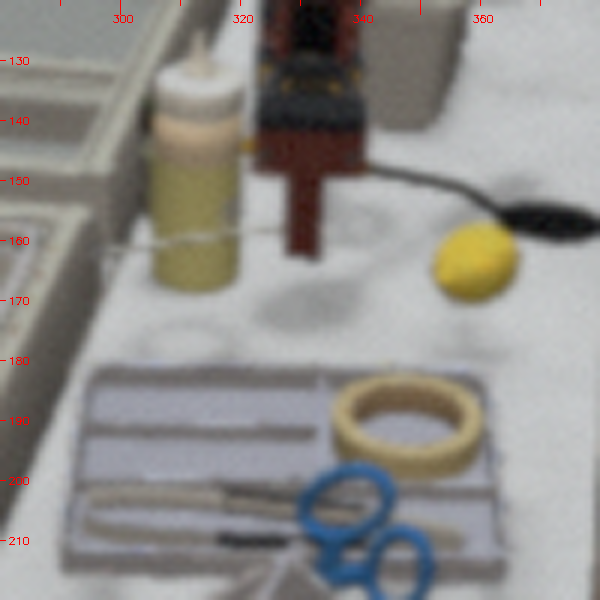

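View pics/t15.png

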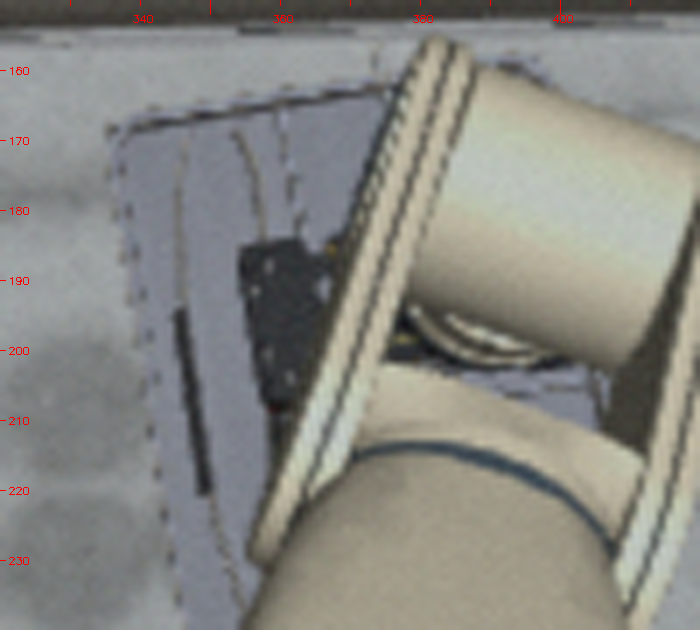

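Run:
```python
from h import *
s=load('side15.npz'); t=load('top15.npz')
for z in(158,162,166,175,185): print(z,proj(s,[675,-176,z]),proj(t,[675,-176,z]))
for x in(665,670,680): print(x,proj(s,[x,-176,162]))
print(proj(s,[[539,-194,185],[604,-185,174]]))
crop(s,290,345,145,175,12,'pics/s15b.png')
D=cloud(s); print([ (u,np.round(D[160:165,u]).tolist()) for u in (299,304)])
# bottle
p=D[150:168,306:318].reshape(-1,3); print(np.median(p,0))
```

```text
158 [[293.26344884 162.49874783]] [[373.07440722 155.12069693]]
162 [[293.2269505  161.55957931]] [[373.20555368 154.8215681 ]]
166 [[293.19033082 160.61728875]] [[373.33743749 154.52075748]]
175 [[293.10748979 158.48563914]] [[373.63690436 153.83771066]]
185 [[293.01471171 156.09829123]] [[373.9741485  153.06849856]]
665 [[295.84128703 161.78887994]]
670 [[294.53350868 161.67417611]]
680 [[291.92161077 161.44508937]]
[[330.03352878 156.91240807]
 [312.31611929 159.19919823]]
[(299, [[727.0, -502.0, -12.0], [653.0, -175.0, 167.0], [730.0, -512.0, -28.0], [725.0, -493.0, -23.0], [722.0, -478.0, -20.0]]), (304, [[634.0, -176.0, 173.0], [698.0, -479.0, -2.0], [697.0, -472.0, -3.0], [694.0, -460.0, -2.0], [693.0, -454.0, -4.0]])]
[ 647.9393615  -414.66214111   54.43811538]
```

View pics/s15b.png

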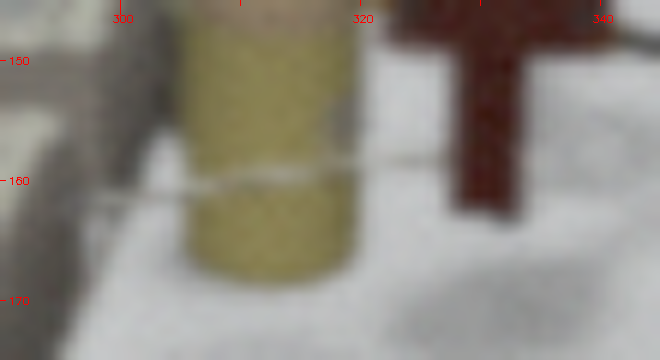

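Run:
```python
from h import *
t=load('top0.npz'); crop(t,355,415,150,215,9,'pics/t0b.png')
print('div',tray(onz(t,[[375,208.5],[394,206.3]],16)).round(1)); print('far rim',tray(onz(t,[[368,163.2],[386,160.2]],22)).round(1))
print('dividers y', tray(onz(t,[[363,185],[381.5,185],[402,185]],16)).round(1))
```

```text
div [[-24.7  -4.3]
 [-27.4 -69.6]]
far rim [[133.8  -6.6]
 [134.4 -69.6]]
dividers y [[  62.1   22.6]
 [  52.1  -40.2]
 [  41.1 -109.7]]
```

View pics/t0b.png

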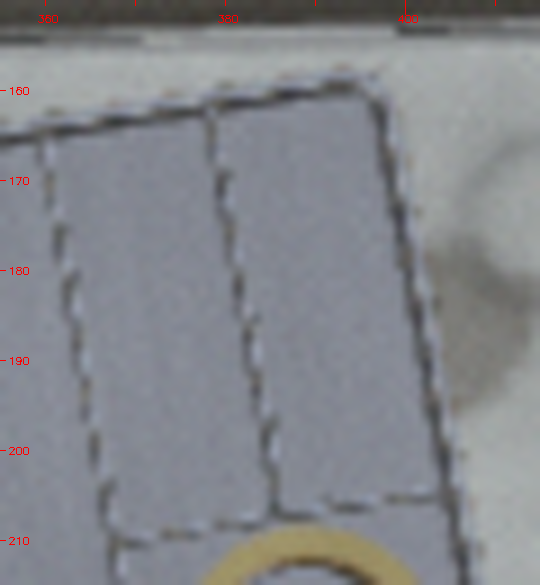

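>>> {"fn": "jog_arm", "kwargs": {"steps": [{"dp":[0.01,-0.01,-0.25],"turn":[0,0,0],"claw":0.3},{"dp":[0.01,-0.01,-0.5],"turn":[0,0,0],"claw":0.3},{"dp":[0.01,-0.01,-0.75],"turn":[0,0,0],"claw":0.3},{"dp":[0.01,-0.01,-0.95],"turn":[0,0,0],"claw":0.3},{"dp":[0.01,-0.01,-1],"turn":[0,0,0],"claw":0.3},{"dp":[0.01,-0.01,-1],"turn":[0,0,0],"claw":0.3}]}}

```text
t: 17.45
ee_pos: [540.7, -194.8, 100.9]
orientation: [-1.16, -1.331, 1.297]
ft_force: [-0.0, 1.5, -0.0]
width: 44.8
```

>>> {"fn": "jog_arm", "kwargs": {"steps": [{"dp":[0,0,-0.15],"turn":[0,0,0],"claw":0.3},{"dp":[0,0,-0.3],"turn":[0,0,0],"claw":0.3},{"dp":[0,0,-0.45],"turn":[0,0,0],"claw":0.3},{"dp":[0,0,-0.55],"turn":[0,0,0],"claw":0.3},{"dp":[0,0,-0.6],"turn":[0,0,0],"claw":0.3},{"dp":[0,0,-0.6],"turn":[0,0,0],"claw":0.3}]}}

```text
t: 17.95
ee_pos: [539.9, -194.5, 51.5]
orientation: [-1.158, -1.33, 1.297]
ft_force: [0.0, -0.7, -0.5]
width: 44.7
```

Run:
```python
from h import *
from workcell import ctrl
go([540,-195,22],pose(7.8,88.5,1))
d=ctrl.get_image('side'); np.savez('side16.npz',**d); crop(d,285,375,160,215,8,'pics/s16.png')
d=ctrl.get_image('top'); np.savez('top16.npz',**d);crop(d,320,420,150,240,7,'pics/t16.png')
```

```text
t 17.95 pos [ 539.9 -194.5   51.5] q [-0.37  0.59  1.85  0.02  0.68 -2.1 ] F [ 0.  -0.7 -0.5] w 44.7
dp/80 [ 0.002 -0.007 -0.369] turn/pi [ 0.    -0.    -0.001] deg 0.1
```

View pics/s16.png

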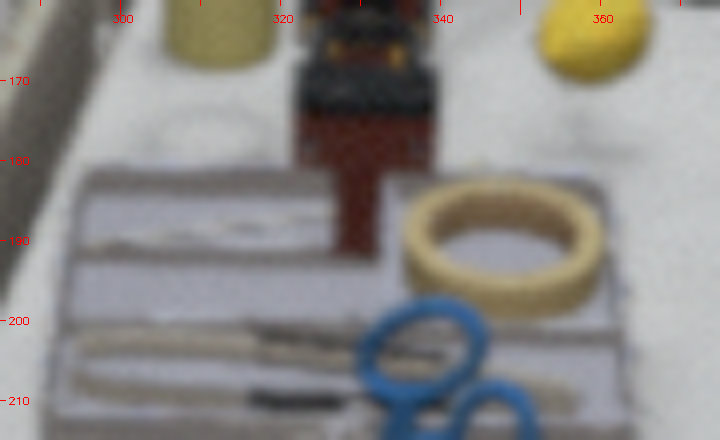

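View pics/t16.png

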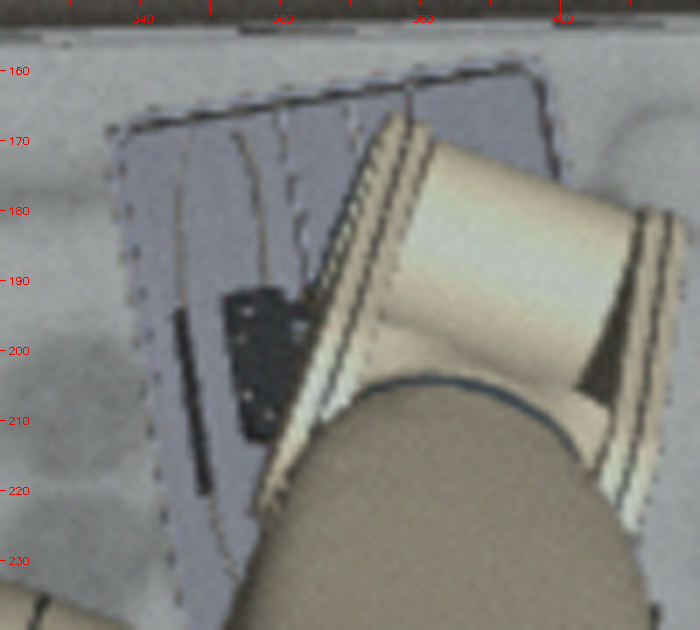

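Run:
```python
from h import *
t=load('top16.npz');s=load('side16.npz')
print((tray(onz(t,[[369.8,165],[370.8,172]],31))-[56.5,-10]).round(1))
print((tray(onz(s,[[295.5,191]],31))-[56.5,-10]).round(1))
```

```text
[[68.3 -0.4]
 [43.6  0.3]]
[[68.   2.1]]
```

>>> {"fn": "jog_arm", "kwargs": {"steps": [{"dp":[0.02,0,-0.07],"turn":[0,0,0],"claw":0.3},{"dp":[0.03,0,-0.14],"turn":[0,0,0],"claw":0.3},{"dp":[0.03,0,-0.21],"turn":[0,0,0],"claw":0.3},{"dp":[0.03,0,-0.26],"turn":[0,0,0],"claw":0.3},{"dp":[0.03,0,-0.28],"turn":[0,0,0],"claw":0.3},{"dp":[0.03,0,-0.28],"turn":[0,0,0],"claw":0.3}]}}

```text
t: 18.55
ee_pos: [542.7, -194.6, 29.7]
orientation: [-1.159, -1.33, 1.297]
ft_force: [-0.4, 0.0, -0.1]
width: 45.0
```

>>> {"fn": "jog_arm", "kwargs": {"steps": [{"dp":[0,0,-0.025],"turn":[0,0,0],"claw":0.3},{"dp":[0,0,-0.05],"turn":[0,0,0],"claw":0.3},{"dp":[0,0,-0.05],"turn":[0,0,0],"claw":0.3}]}}

```text
t: 18.8
ee_pos: [542.5, -194.6, 25.4]
orientation: [-1.158, -1.33, 1.297]
ft_force: [-0.6, -0.1, -0.7]
width: 44.5
```

>>> {"fn": "jog_arm", "kwargs": {"steps": [{"dp":[0,0,-0.025],"turn":[0,0,0],"claw":0.3},{"dp":[0,0,-0.045],"turn":[0,0,0],"claw":0.3},{"dp":[0,0,-0.045],"turn":[0,0,0],"claw":0.3}]}}

```text
t: 19.05
ee_pos: [542.3, -194.5, 21.5]
orientation: [-1.158, -1.33, 1.297]
ft_force: [0.5, 0.2, -0.7]
width: 44.3
```

Run:
```python
from h import *
from workcell import ctrl
go([540,-195,22],pose(7.8,88.5,1))
d=ctrl.get_image('side'); np.savez('side17.npz',**d); crop(d,285,375,160,215,8,'pics/s17.png')
```

```text
t 19.05 pos [ 542.3 -194.5   21.5] q [-0.37  0.64  1.85  0.02  0.63 -2.1 ] F [ 0.5  0.2 -0.7] w 44.3
dp/80 [-0.029 -0.006  0.006] turn/pi [ 0.    -0.    -0.001] deg 0.1
```

View pics/s17.png

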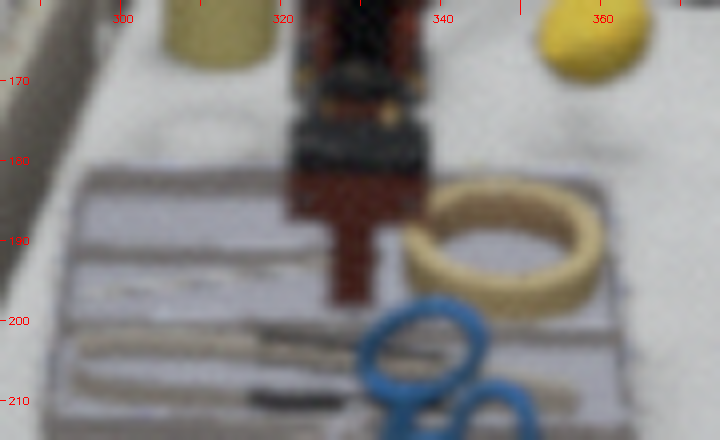

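>>> {"fn": "jog_arm", "kwargs": {"steps": [{"dp":[0,0,-0.02],"turn":[0,0,0],"claw":0.3},{"dp":[0,0,-0.03],"turn":[0,0,0],"claw":0.3},{"dp":[0,0,-0.03],"turn":[0,0,0],"claw":0.3}]}}

```text
t: 19.35
ee_pos: [542.4, -194.5, 19.1]
orientation: [-1.158, -1.33, 1.297]
ft_force: [0.5, -0.5, -0.3]
width: 44.4
```

>>> {"fn": "jog_arm", "kwargs": {"steps": [{"dp":[0,0,-0.01],"turn":[0,0,0],"claw":0.3},{"dp":[0,0,-0.02],"turn":[0,0,0],"claw":0.3},{"dp":[0,0,-0.02],"turn":[0,0,0],"claw":0.3}]}}

```text
t: 19.6
ee_pos: [542.3, -194.6, 17.4]
orientation: [-1.158, -1.33, 1.297]
ft_force: [-0.5, -0.2, 1.7]
width: 44.6
```

Run:
```python
from h import *
from workcell import ctrl
go([540,-195,22],pose(7.8,88.5,1)); print(ctrl.get_obs()['moment'])
d=ctrl.get_image('side'); np.savez('side17.npz',**d); crop(d,285,345,175,210,12,'pics/s18.png')
D=cloud(d)
for u in range(296,326,4):
    c=d['img'][188:203,u].astype(int).sum(1); v=188+3+np.argmax(c[3:12]); P=D[v,u]; print(u,v,P.round(0),(tray(P)-[56.5,-10]).round(0))
```

```text
t 19.60 pos [ 542.3 -194.6   17.4] q [-0.37  0.65  1.85  0.02  0.62 -2.1 ] F [-0.5 -0.2  1.7] w 44.6
dp/80 [-0.029 -0.006  0.057] turn/pi [ 0.    -0.    -0.001] deg 0.1
[ 0.07183688 -0.18080748 -0.05210127]
296 195 [ 673. -193.    0.] [[ 68. -15.]]
300 196 [ 653. -178.    7.] [[51.  1.]]
304 198 [ 636. -173.    3.] [[35.  9.]]
308 195 [ 622. -186.   10.] [[19. -2.]]
312 198 [ 605. -180.    2.] [[3. 6.]]
316 197 [ 591. -193.    0.] [[-13.  -4.]]
320 197 [ 575. -192.    2.] [[-29.  -2.]]
324 196 [ 561. -207.   -1.] [[-44. -15.]]
```

View pics/s18.png

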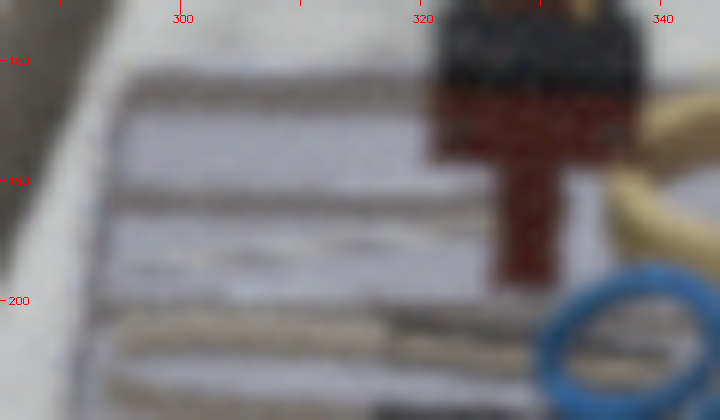

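>>> {"fn": "jog_arm", "kwargs": {"steps": [{"dp":[0,0,0.005],"turn":[0,0,0],"claw":0.58},{"dp":[0,0,0.01],"turn":[0,0,0],"claw":0.58},{"dp":[0,0,0.01],"turn":[0,0,0],"claw":0.58}]}}

```text
t: 19.9
ee_pos: [542.4, -194.6, 18.4]
orientation: [-1.158, -1.33, 1.297]
ft_force: [0.4, 0.6, 0.3]
width: 51.1
```

>>> {"fn": "jog_arm", "kwargs": {"steps": [{"dp":[0,0,0.1],"turn":[0,0,0],"claw":0.58},{"dp":[0,0,0.3],"turn":[0,0,0],"claw":0.58},{"dp":[0,0,0.6],"turn":[0,0,0],"claw":0.58},{"dp":[0,0,1],"turn":[0,0,0],"claw":0.58},{"dp":[0,0,1],"turn":[0,0,0],"claw":0.58}]}}

```text
t: 20.32
ee_pos: [545.7, -195.8, 104.0]
orientation: [-1.166, -1.334, 1.296]
ft_force: [1.0, -0.5, 2.0]
width: 51.0
```

Run:
```python
from h import *
from workcell import ctrl
go([540,-100,300],pose(-9.3,130,1))
d=ctrl.get_image('side'); np.savez('side19.npz',**d); crop(d,285,375,165,220,8,'pics/s19.png')
```

```text
t 20.32 pos [ 545.7 -195.8  104. ] q [-0.37  0.51  1.83  0.02  0.78 -2.09] F [ 1.  -0.5  2. ] w 51.0
dp/80 [-0.071  1.198  2.45 ] turn/pi [ 0.004  0.233 -0.092] deg 45.1
```

View pics/s19.png

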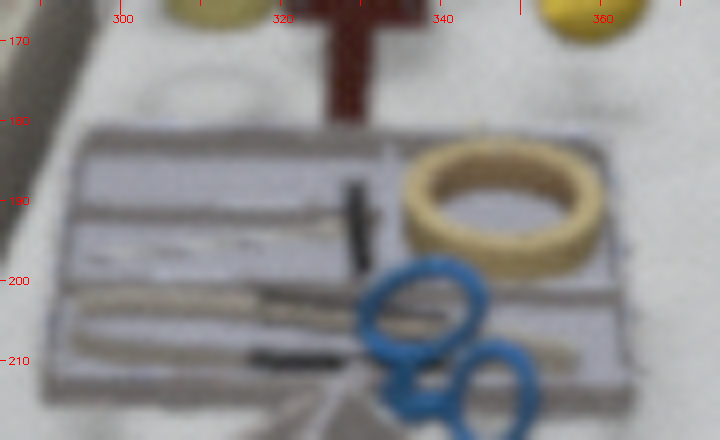

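Run:
```python
from h import *
t=load('top11.npz'); C=cloud(t); p=C[145:220,90:205].reshape(-1,3)
for z0,z1 in((20,60),(60,110),(110,160),(160,220),(220,400)):
    q=p[(p[:,2]>z0)&(p[:,2]<z1)]; print(z0,len(q), q.min(0).round(),q.max(0).round()) if len(q) else 0
q=p[(p[:,2]>110)&(p[:,2]<220)]; print(np.percentile(q,2,0).round(),np.percentile(q,98,0).round())
q=p[(p[:,2]>60)&(p[:,2]<110)&(p[:,1]<410)]; print('salt?',np.median(q,0).round())
```

```text
20 2276 [494. 388.  20.] [760. 795.  60.]
60 995 [493. 390.  60.] [746. 665. 110.]
110 777 [515. 453. 110.] [692. 657. 160.]
160 1866 [492. 438. 160.] [707. 672. 213.]
[498. 443. 114.] [700. 664. 209.]
salt? [664. 401.  72.]
```

>>> {"fn": "jog_arm", "kwargs": {"steps": [{"dp":[0,0.2,0.5],"turn":[0,0.02,-0.01],"claw":0.46},{"dp":[0,0.6,1],"turn":[0,0.04,-0.02],"claw":0.46},{"dp":[0,1,1],"turn":[0,0.05,-0.025],"claw":0.46}]}}

```text
t: 20.62
ee_pos: [547.5, -117.4, 186.1]
orientation: [-1.088, -1.16, 1.3]
ft_force: [1.5, 0.6, 0.2]
width: 40.8
```

>>> {"fn": "jog_arm", "kwargs": {"steps": [{"dp":[0,0.4,0.5],"turn":[0,0.02,-0.01],"claw":0.46},{"dp":[0.05,0.8,1],"turn":[0,0.04,-0.02],"claw":0.46},{"dp":[0.1,1,1],"turn":[0,0.05,-0.025],"claw":0.46}]}}

```text
t: 20.87
ee_pos: [556.5, -36.4, 269.2]
orientation: [-1.004, -0.99, 1.299]
ft_force: [1.3, 0.3, -1.2]
width: 40.6
```

>>> {"fn": "jog_arm", "kwargs": {"steps": [{"dp":[0,0.5,0.3],"turn":[0,0.02,-0.01],"claw":0.46},{"dp":[0.05,1,0.6],"turn":[0,0.04,-0.02],"claw":0.46},{"dp":[0.1,1,0.6],"turn":[0,0.05,-0.02],"claw":0.46}]}}

```text
t: 21.12
ee_pos: [565.3, 47.7, 319.6]
orientation: [-0.91, -0.834, 1.305]
ft_force: [0.2, 0.4, -0.1]
width: 40.5
```

>>> {"fn": "jog_arm", "kwargs": {"steps": [{"dp":[0,0.5,0],"turn":[0,0.02,-0.01],"claw":0.46},{"dp":[0.05,1,0],"turn":[0,0.04,-0.02],"claw":0.46},{"dp":[0.1,1,0],"turn":[0,0.05,-0.02],"claw":0.46}]}}

```text
t: 21.37
ee_pos: [572.8, 133.4, 318.4]
orientation: [-0.811, -0.677, 1.307]
ft_force: [0.5, 0.2, -0.2]
width: 40.4
```

>>> {"fn": "jog_arm", "kwargs": {"steps": [{"dp":[0,0.5,0],"turn":[0,0.02,0],"claw":0.46},{"dp":[0,1,0],"turn":[0,0.04,0],"claw":0.46},{"dp":[0,1,0],"turn":[0,0.05,0],"claw":0.46}]}}

```text
t: 21.62
ee_pos: [571.9, 219.1, 316.2]
orientation: [-0.694, -0.55, 1.361]
ft_force: [-0.1, -0.3, -0.2]
width: 40.8
```

Run:
```python
from h import *
go([570,293,230],pose(-9.3,140,1))
```

```text
t 21.62 pos [571.9 219.1 316.2] q [ 0.23  0.7   1.14  0.25  2.02 -1.16] F [-0.1 -0.3 -0.2] w 40.8
dp/80 [-0.023  0.924 -1.077] turn/pi [ 0.018  0.034 -0.008] deg 7.1
```

>>> {"fn": "jog_arm", "kwargs": {"steps": [{"dp":[0,0.4,-0.2],"turn":[0.008,0.017,-0.004],"claw":0.46},{"dp":[0,0.8,-0.4],"turn":[0.018,0.034,-0.008],"claw":0.46},{"dp":[-0.02,0.92,-0.6],"turn":[0.018,0.034,-0.008],"claw":0.46},{"dp":[-0.02,0.92,-0.8],"turn":[0.018,0.034,-0.008],"claw":0.46},{"dp":[-0.02,0.92,-1],"turn":[0.018,0.034,-0.008],"claw":0.46},{"dp":[-0.02,0.92,-1],"turn":[0.018,0.034,-0.008],"claw":0.46},{"dp":[-0.02,0.92,-1],"turn":[0.018,0.034,-0.008],"claw":0.46}]}}

```text
t: 22.2
ee_pos: [570.2, 291.3, 235.9]
orientation: [-0.577, -0.489, 1.345]
ft_force: [0.2, 0.3, 1.2]
width: 40.3
```

Run:
```python
from h import *
go([495.6,305.4,161.8],pose(-9.3,140,1))
```

```text
t 22.20 pos [570.2 291.3 235.9] q [ 0.29  0.84  1.11  0.38  1.98 -1.11] F [0.2 0.3 1.2] w 40.3
dp/80 [-0.932  0.176 -0.926] turn/pi [-0.    -0.     0.001] deg 0.1
```

>>> {"fn": "jog_arm", "kwargs": {"steps": [{"dp":[-0.15,0.03,-0.2],"turn":[0,0,0],"claw":0.46},{"dp":[-0.32,0.06,-0.4],"turn":[0,0,0],"claw":0.46},{"dp":[-0.5,0.1,-0.56],"turn":[0,0,0],"claw":0.46},{"dp":[-0.65,0.13,-0.68],"turn":[0,0,0],"claw":0.46},{"dp":[-0.7,0.14,-0.72],"turn":[0,0,0],"claw":0.46},{"dp":[-0.7,0.14,-0.72],"turn":[0,0,0],"claw":0.46}]}}

```text
t: 22.7
ee_pos: [514.1, 302.0, 179.3]
orientation: [-0.578, -0.49, 1.344]
ft_force: [-0.5, -0.0, 0.3]
width: 40.6
```

Run:
```python
from h import *
from workcell import ctrl
go([495.6,305.4,161.8],pose(-9.3,140,1))
d=ctrl.get_image('side'); np.savez('side20.npz',**d); crop(d,270,350,205,285,7,'pics/s20.png')
```

```text
t 22.70 pos [514.1 302.  179.3] q [ 0.32  0.83  1.28  0.38  1.83 -1.14] F [-0.5 -0.   0.3] w 40.6
dp/80 [-0.231  0.043 -0.219] turn/pi [-0.     0.     0.001] deg 0.1
```

View pics/s20.png

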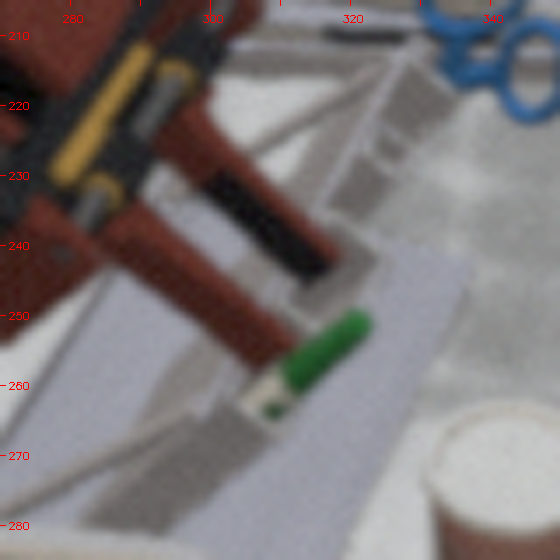

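>>> {"fn": "jog_arm", "kwargs": {"steps": [{"dp":[-0.08,0.015,-0.075],"turn":[0,0,0],"claw":0.46},{"dp":[-0.16,0.03,-0.15],"turn":[0,0,0],"claw":0.46},{"dp":[-0.23,0.043,-0.22],"turn":[0,0,0],"claw":0.46},{"dp":[-0.23,0.043,-0.22],"turn":[0,0,0],"claw":0.46},{"dp":[-0.23,0.043,-0.22],"turn":[0,0,0],"claw":0.46}]}}

```text
t: 23.17
ee_pos: [496.0, 305.6, 161.8]
orientation: [-0.578, -0.49, 1.344]
ft_force: [0.8, 0.2, 1.0]
width: 40.3
```

Run:
```python
from h import *
from workcell import ctrl
go([495.6,305.4,161.8],pose(-9.3,140,1))
d=ctrl.get_image('side'); np.savez('side20.npz',**d); crop(d,280,350,220,280,9,'pics/s21.png')
```

```text
t 23.17 pos [496.  305.6 161.8] q [ 0.33  0.83  1.33  0.38  1.78 -1.15] F [0.8 0.2 1. ] w 40.3
dp/80 [-0.005 -0.002 -0.   ] turn/pi [-0.     0.     0.001] deg 0.1
```

View pics/s21.png

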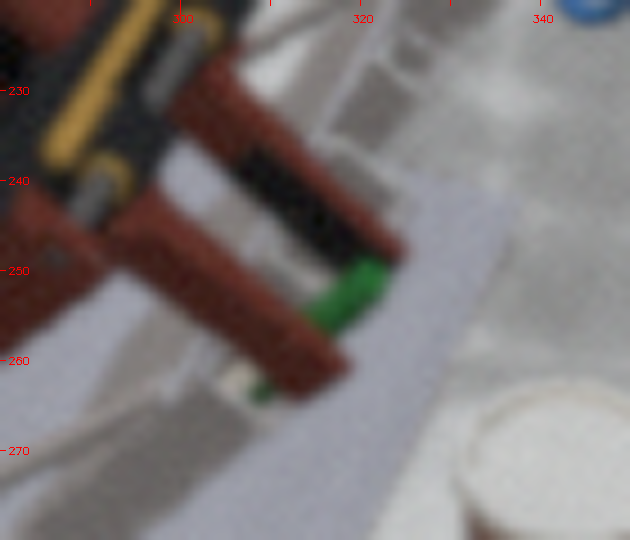

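>>> {"fn": "jog_arm", "kwargs": {"steps": [{"dp":[0,0,0],"turn":[0,0,0],"claw":0},{"dp":[0,0,0],"turn":[0,0,0],"claw":0},{"dp":[0,0,0],"turn":[0,0,0],"claw":0},{"dp":[0,0,0],"turn":[0,0,0],"claw":0},{"dp":[0,0,0],"turn":[0,0,0],"claw":0},{"dp":[0,0,0],"turn":[0,0,0],"claw":0}]}}

```text
t: 23.72
ee_pos: [496.6, 305.6, 162.1]
orientation: [-0.578, -0.491, 1.344]
ft_force: [0.2, -0.6, 0.3]
width: 13.3
```

>>> {"fn": "jog_arm", "kwargs": {"steps": [{"dp":[-0.07,0.011,0.1],"turn":[0,0,0],"claw":0},{"dp":[-0.14,0.023,0.2],"turn":[0,0,0],"claw":0},{"dp":[-0.25,0.04,0.36],"turn":[0,0,0],"claw":0},{"dp":[-0.36,0.06,0.52],"turn":[0,0,0],"claw":0},{"dp":[-0.47,0.077,0.68],"turn":[0,0,0],"claw":0},{"dp":[-0.58,0.095,0.84],"turn":[0,0,0],"claw":0},{"dp":[-0.66,0.11,1],"turn":[0,0,0],"claw":0}]}}

```text
t: 24.3
ee_pos: [442.5, 314.6, 243.7]
orientation: [-0.578, -0.491, 1.344]
ft_force: [0.6, 0.9, 0.6]
width: 13.3
```

Run:
```python
from h import *
from workcell import ctrl
go([565,-257,150],pose(7.8,86,1))
d=ctrl.get_image('side'); np.savez('side22.npz',**d); crop(d,270,370,190,290,6,'pics/s22.png')
```

```text
t 24.30 pos [442.5 314.6 243.7] q [ 0.37  0.67  1.43  0.41  1.82 -1.1 ] F [0.6 0.9 0.6] w 13.3
dp/80 [ 1.531 -7.145 -1.171] turn/pi [-0.005 -0.301  0.088] deg 56.4
```

View pics/s22.png

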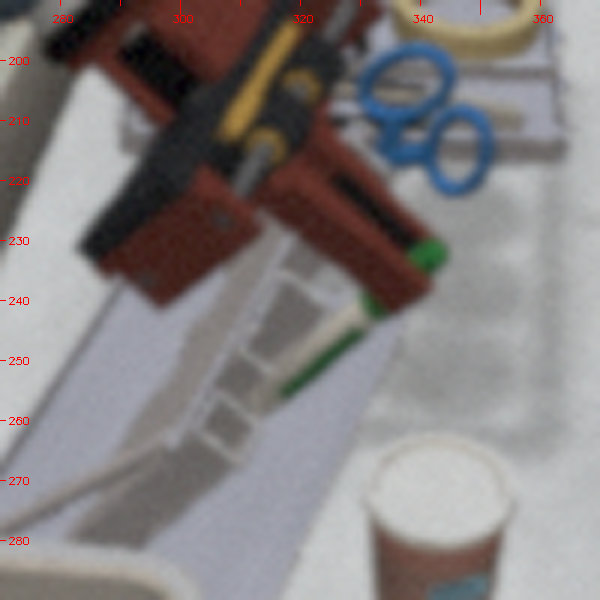

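>>> {"fn": "jog_arm", "kwargs": {"steps": [{"dp":[0,0,0.2],"turn":[0,-0.036,0.01],"claw":0},{"dp":[0,0,0.4],"turn":[-0.001,-0.072,0.021],"claw":0},{"dp":[0,0,0.6],"turn":[-0.001,-0.108,0.031],"claw":0},{"dp":[0.1,-0.2,0.8],"turn":[-0.002,-0.144,0.041],"claw":0},{"dp":[0.2,-0.4,0.8],"turn":[-0.003,-0.18,0.052],"claw":0},{"dp":[0.3,-0.6,0.8],"turn":[-0.003,-0.216,0.062],"claw":0},{"dp":[0.4,-0.8,0.8],"turn":[-0.004,-0.252,0.072],"claw":0},{"dp":[0.4,-1,0.8],"turn":[-0.005,-0.28,0.081],"claw":0},{"dp":[0.4,-1,0.8],"turn":[-0.005,-0.301,0.088],"claw":0}]}}

```text
t: 25.1
ee_pos: [474.0, 233.3, 311.1]
orientation: [-1.196, -1.37, 1.269]
ft_force: [0.3, -0.1, 0.3]
width: 13.1
```

>>> {"fn": "jog_arm", "kwargs": {"steps": [{"dp":[0.1,-0.5,0],"turn":[0,0,0],"claw":0},{"dp":[0.2,-1,0],"turn":[0,0,0],"claw":0},{"dp":[0.2,-1,0],"turn":[0,0,0],"claw":0}]}}

```text
t: 25.35
ee_pos: [489.9, 148.7, 311.8]
orientation: [-1.199, -1.368, 1.269]
ft_force: [0.3, 0.1, 0.6]
width: 13.3
```

>>> {"fn": "jog_arm", "kwargs": {"steps": [{"dp":[0.1,-0.5,0],"turn":[0,0,0],"claw":0},{"dp":[0.2,-1,0],"turn":[0,0,0],"claw":0},{"dp":[0.2,-1,0],"turn":[0,0,0],"claw":0}]}}

```text
t: 25.6
ee_pos: [506.5, 64.1, 312.2]
orientation: [-1.203, -1.365, 1.267]
ft_force: [0.1, 0.3, -0.2]
width: 12.9
```

>>> {"fn": "jog_arm", "kwargs": {"steps": [{"dp":[0.1,-0.5,0],"turn":[0,0,0],"claw":0},{"dp":[0.2,-1,0],"turn":[0,0,0],"claw":0},{"dp":[0.2,-1,0],"turn":[0,0,0],"claw":0}]}}

```text
t: 25.85
ee_pos: [523.4, -20.3, 312.7]
orientation: [-1.207, -1.363, 1.265]
ft_force: [0.4, 0.8, -0.3]
width: 12.9
```

>>> {"fn": "jog_arm", "kwargs": {"steps": [{"dp":[0.1,-0.5,0],"turn":[0,0,0],"claw":0},{"dp":[0.2,-1,0],"turn":[0,0,0],"claw":0},{"dp":[0.2,-1,0],"turn":[0,0,0],"claw":0}]}}

```text
t: 26.1
ee_pos: [540.4, -104.5, 313.0]
orientation: [-1.211, -1.36, 1.263]
ft_force: [-0.9, 0.7, -0.3]
width: 12.7
```

>>> {"fn": "jog_arm", "kwargs": {"steps": [{"dp":[0.1,-0.5,-0.2],"turn":[0,0,0],"claw":0},{"dp":[0.2,-1,-0.4],"turn":[0,0,0],"claw":0},{"dp":[0.2,-1,-0.5],"turn":[0,0,0],"claw":0}]}}

```text
t: 26.35
ee_pos: [557.2, -187.4, 272.4]
orientation: [-1.213, -1.358, 1.262]
ft_force: [-0.7, 0.3, -0.3]
width: 13.1
```

Run:
```python
from h import *
go([565,-257,180],pose(7.8,86,1))
```

```text
t 26.35 pos [ 557.2 -187.4  272.4] q [-0.36  0.28  1.72  0.03  1.06 -2.07] F [-0.7  0.3 -0.3] w 13.1
dp/80 [ 0.097 -0.87  -1.155] turn/pi [0.003 0.004 0.005] deg 1.2
```

>>> {"fn": "jog_arm", "kwargs": {"steps": [{"dp":[0.05,-0.4,-0.3],"turn":[0.001,0.002,0.003],"claw":0},{"dp":[0.1,-0.8,-0.6],"turn":[0.003,0.004,0.005],"claw":0},{"dp":[0.1,-0.87,-0.9],"turn":[0.003,0.004,0.005],"claw":0},{"dp":[0.1,-0.87,-1],"turn":[0.003,0.004,0.005],"claw":0},{"dp":[0.1,-0.87,-1],"turn":[0.003,0.004,0.005],"claw":0},{"dp":[0.1,-0.87,-1],"turn":[0.003,0.004,0.005],"claw":0}]}}

```text
t: 26.85
ee_pos: [565.3, -255.4, 192.6]
orientation: [-1.187, -1.366, 1.271]
ft_force: [0.4, 0.5, -0.1]
width: 13.5
```

Run:
```python
from h import *
from workcell import ctrl
go([565,-257,180],pose(7.8,86,1))
d=ctrl.get_image('side'); np.savez('side23.npz',**d); crop(d,270,380,110,215,6,'pics/s23.png')
d=ctrl.get_image('top'); np.savez('top23.npz',**d);crop(d,320,430,140,240,7,'pics/t23.png')
```

```text
t 26.85 pos [ 565.3 -255.4  192.6] q [-0.46  0.43  1.71  0.05  0.95 -2.2 ] F [ 0.4  0.5 -0.1] w 13.5
dp/80 [-0.003 -0.02  -0.158] turn/pi [-0.001 -0.    -0.001] deg 0.2
```

View pics/s23.png

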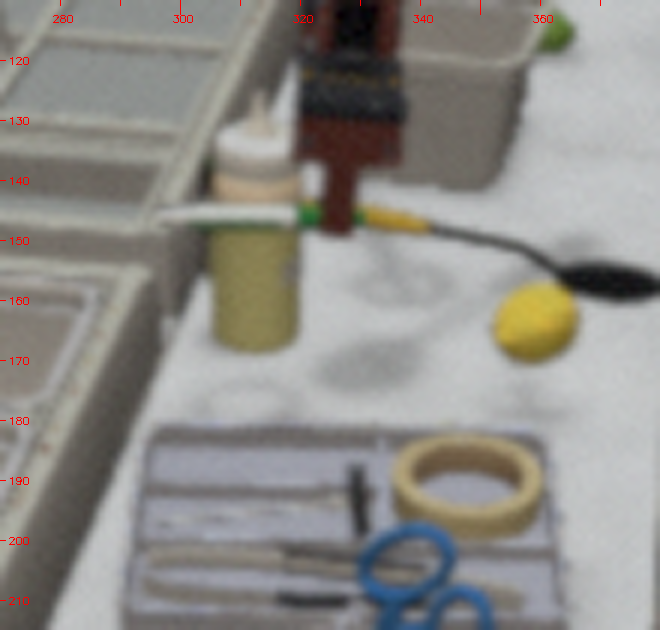

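View pics/t23.png

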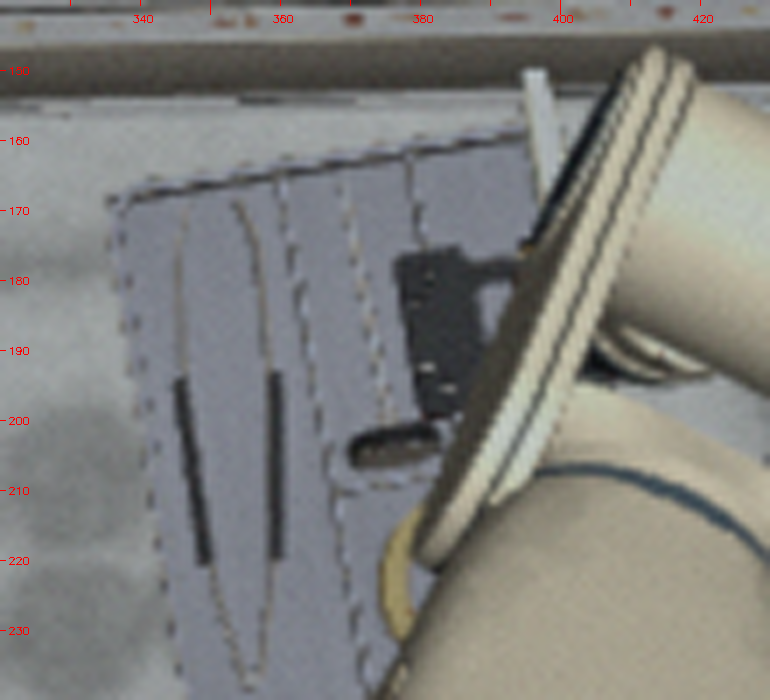

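Run:
```python
from h import *
np.set_printoptions(precision=1,suppress=True)
t=load('top23.npz');s=load('side23.npz')
P,e=tri(t,[395.7,150],s,[296.7,146]); print(P,e,tray(P)-[56.5,-75])
print(onz(t,[[395.7,150],[397.8,162]],P[2]))
g=np.array([565.3,-255.4]); print('TCP cell',tray(g)-[56.5,-75], 'dist',np.linalg.norm(P[:2]-g))
D=cloud(s)
for uv in[(299,146),(304,146),(310,146),(316,146),(321,146)]: print(uv,np.median(D[uv[1]-1:uv[1]+2,uv[0]-1:uv[0]+2].reshape(-1,3),0))
P=onz(t,[[369,167.5],[376.3,203]],10); print('thermo tip/dial', tray(P)-[56.5,-10])
```

```text
[ 678.  -242.1  194.4] 5.487807872311096 [[66.6 -0.2]]
[[ 680.8 -241.9  194.4]
 [ 643.  -246.7  194.4]]
TCP cell [[-46.8   1.9]] dist 113.48516989988669
(299, 146) [ 664.9 -236.7  196.5]
(304, 146) [ 646.  -237.6  198.7]
(310, 146) [ 623.2 -241.   198.7]
(316, 146) [ 600.8 -244.3  201.1]
(321, 146) [ 582.  -248.8  198.6]
thermo tip/dial [[ 64.1   1. ]
 [-62.5  -2.7]]
```

>>> {"fn": "jog_arm", "kwargs": {"steps": [{"dp":[0,-0.01,-0.25],"turn":[0,0,0],"claw":0},{"dp":[0,-0.01,-0.5],"turn":[0,0,0],"claw":0},{"dp":[0,-0.01,-0.75],"turn":[0,0,0],"claw":0},{"dp":[0,-0.01,-0.95],"turn":[0,0,0],"claw":0},{"dp":[0,-0.01,-1],"turn":[0,0,0],"claw":0},{"dp":[0,-0.01,-1],"turn":[0,0,0],"claw":0}]}}

```text
t: 27.45
ee_pos: [566.3, -255.9, 114.4]
orientation: [-1.189, -1.368, 1.272]
ft_force: [-0.2, -0.8, -0.0]
width: 13.3
```

>>> {"fn": "jog_arm", "kwargs": {"steps": [{"dp":[0,0,-0.2],"turn":[0,0,0],"claw":0},{"dp":[0,0,-0.4],"turn":[0,0,0],"claw":0},{"dp":[0,0,-0.6],"turn":[0,0,0],"claw":0},{"dp":[0,0,-0.75],"turn":[0,0,0],"claw":0},{"dp":[0,0,-0.8],"turn":[0,0,0],"claw":0},{"dp":[0,0,-0.8],"turn":[0,0,0],"claw":0}]}}

```text
t: 27.95
ee_pos: [566.4, -255.7, 50.5]
orientation: [-1.188, -1.368, 1.273]
ft_force: [-0.1, 0.0, -0.0]
width: 13.3
```

Run:
```python
from h import *
from workcell import ctrl
go([565,-257,10],pose(7.8,86,1))
d=ctrl.get_image('side'); np.savez('side24.npz',**d); crop(d,275,365,150,210,8,'pics/s24.png')
d=ctrl.get_image('top'); np.savez('top24.npz',**d);crop(d,320,430,140,240,7,'pics/t24.png')
D=cloud(d) if 0 else cloud(load('side24.npz'))
```

```text
t 27.95 pos [ 566.4 -255.7   50.5] q [-0.46  0.63  1.77  0.07  0.69 -2.22] F [-0.1  0.  -0. ] w 13.3
dp/80 [-0.018 -0.016 -0.506] turn/pi [-0.     0.001 -0.001] deg 0.2
```

View pics/s24.png

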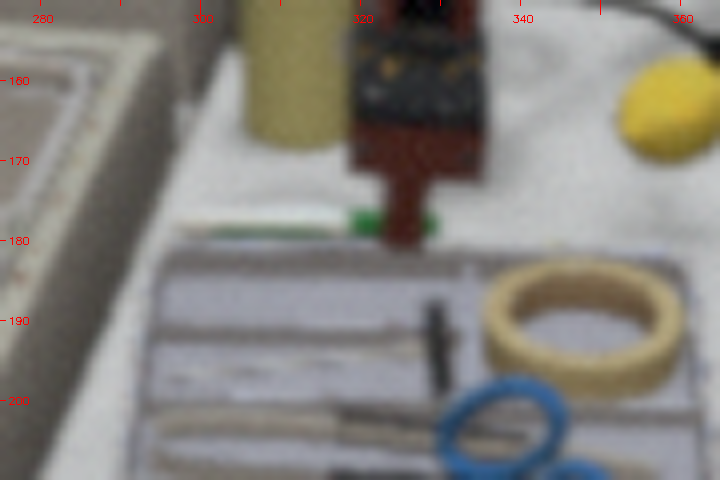

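View pics/t24.png

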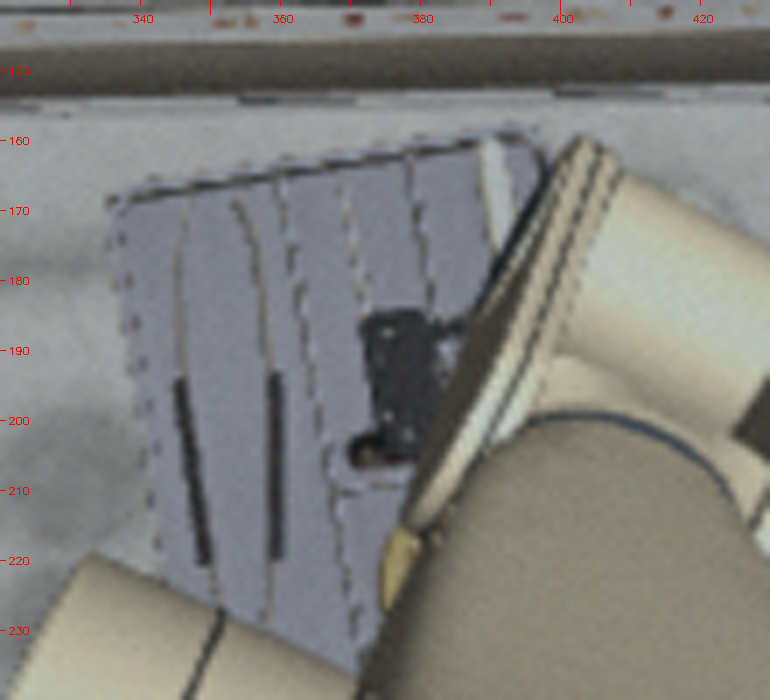

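Run:
```python
from h import *
np.set_printoptions(precision=1,suppress=True)
t=load('top24.npz');s=load('side24.npz')
print(tray(onz(t,[[389.5,159.8],[391.8,172]],56))-[56.5,-75])
for z in(52,56): print(tray(onz(s,[[297.3,178.5],[329.3,177.5]],z))-[56.5,-75])
```

```text
[[70.4 -0.8]
 [27.9 -1.1]]
[[ 65.    7.1]
 [-64.3  -5.8]]
[[ 64.4  13.6]
 [-64.2   0.7]]
```

>>> {"fn": "jog_arm", "kwargs": {"steps": [{"dp":[-0.02,0,-0.1],"turn":[0,0,0],"claw":0},{"dp":[-0.02,0,-0.2],"turn":[0,0,0],"claw":0},{"dp":[-0.02,0,-0.3],"turn":[0,0,0],"claw":0},{"dp":[-0.02,0,-0.38],"turn":[0,0,0],"claw":0},{"dp":[-0.02,0,-0.46],"turn":[0,0,0],"claw":0},{"dp":[-0.02,0,-0.46],"turn":[0,0,0],"claw":0}]}}

```text
t: 28.55
ee_pos: [564.5, -255.6, 12.9]
orientation: [-1.188, -1.368, 1.272]
ft_force: [0.4, 0.2, -0.8]
width: 13.2
```

>>> {"fn": "jog_arm", "kwargs": {"steps": [{"dp":[0,0,-0.015],"turn":[0,0,0],"claw":0},{"dp":[0,0,-0.03],"turn":[0,0,0],"claw":0},{"dp":[0,0,-0.03],"turn":[0,0,0],"claw":0}]}}

```text
t: 28.8
ee_pos: [564.4, -255.6, 10.2]
orientation: [-1.187, -1.368, 1.272]
ft_force: [-0.6, 0.1, -0.7]
width: 13.1
```

>>> {"fn": "jog_arm", "kwargs": {"steps": [{"dp":[0,0,-0.015],"turn":[0,0,0],"claw":0},{"dp":[0,0,-0.03],"turn":[0,0,0],"claw":0},{"dp":[0,0,-0.03],"turn":[0,0,0],"claw":0}]}}

```text
t: 29.05
ee_pos: [564.4, -255.6, 7.9]
orientation: [-1.188, -1.368, 1.272]
ft_force: [0.0, 0.5, -1.1]
width: 13.2
```

>>> {"fn": "jog_arm", "kwargs": {"steps": [{"dp":[0,0,-0.012],"turn":[0,0,0],"claw":0},{"dp":[0,0,-0.025],"turn":[0,0,0],"claw":0},{"dp":[0,0,-0.025],"turn":[0,0,0],"claw":0}]}}

```text
t: 29.3
ee_pos: [564.4, -255.6, 5.7]
orientation: [-1.188, -1.368, 1.272]
ft_force: [0.1, -0.4, -0.8]
width: 13.5
```

Run:
```python
from h import *
from workcell import ctrl
go([565,-257,10],pose(7.8,86,1))
d=ctrl.get_image('side'); np.savez('side25.npz',**d); crop(d,285,345,170,210,12,'pics/s25.png')
D=cloud(d)
for u in(302,306,310,314,318): print(u,[int(np.median(D[v,u-1:u+2,2])) for v in range(180,194)])
```

```text
t 29.30 pos [ 564.4 -255.6    5.7] q [-0.47  0.7   1.78  0.07  0.61 -2.23] F [ 0.1 -0.4 -0.8] w 13.5
dp/80 [ 0.008 -0.018  0.053] turn/pi [-0.     0.    -0.001] deg 0.2
302 [20, 16, 12, 7, 1, 17, 14, 13, 8, 3, 16, 9, 2, 2]
306 [22, 17, 11, 6, 2, 18, 15, 14, 7, 3, 15, 9, 4, 1]
310 [21, 17, 13, 7, 2, 18, 15, 10, 10, 2, 15, 10, 4, 1]
314 [22, 18, 12, 9, 2, 16, 17, 12, 7, 2, 13, 12, 5, 2]
318 [95, 88, 11, 8, 2, 18, 19, 14, 10, 1, 13, 10, 7, 2]
```

View pics/s25.png

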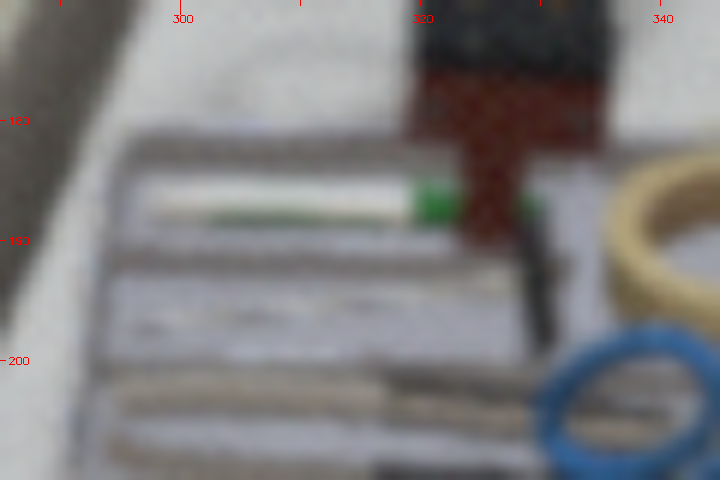

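>>> {"fn": "jog_arm", "kwargs": {"steps": [{"dp":[0,0,-0.01],"turn":[0,0,0],"claw":0},{"dp":[0,0,-0.01],"turn":[0,0,0],"claw":0.28},{"dp":[0,0,-0.01],"turn":[0,0,0],"claw":0.28},{"dp":[0,0,-0.01],"turn":[0,0,0],"claw":0.28}]}}

```text
t: 29.68
ee_pos: [564.4, -255.6, 5.0]
orientation: [-1.188, -1.368, 1.272]
ft_force: [-0.5, 0.1, 0.4]
width: 24.5
```

>>> {"fn": "jog_arm", "kwargs": {"steps": [{"dp":[0,0,0.1],"turn":[0,0,0],"claw":0.28},{"dp":[0,0,0.3],"turn":[0,0,0],"claw":0.28},{"dp":[0,0,0.6],"turn":[0,0,0],"claw":0.28},{"dp":[0,0,1],"turn":[0,0,0],"claw":0.28},{"dp":[0,0,1],"turn":[0,0,0],"claw":0.28}]}}

```text
t: 30.1
ee_pos: [567.7, -257.2, 90.9]
orientation: [-1.196, -1.372, 1.272]
ft_force: [2.5, -0.9, 0.5]
width: 24.4
```

>>> {"fn": "jog_arm", "kwargs": {"steps": [{"dp":[-0.3,0.5,0.5],"turn":[0,0,0],"claw":0.28},{"dp":[-0.6,1,1],"turn":[0,0,0],"claw":0.28},{"dp":[-0.6,1,1],"turn":[0,0,0],"claw":0.28}]}}

```text
t: 30.35
ee_pos: [518.5, -176.5, 171.3]
orientation: [-1.196, -1.37, 1.272]
ft_force: [0.9, -0.7, 0.3]
width: 24.5
```

>>> {"fn": "jog_arm", "kwargs": {"steps": [{"dp":[-0.4,0.5,0.4],"turn":[0,0,0],"claw":0.28},{"dp":[-0.8,1,0.4],"turn":[0,0,0],"claw":0.28},{"dp":[-0.8,1,0.4],"turn":[0,0,0],"claw":0.28},{"dp":[-0.8,1,0.4],"turn":[0,0,0],"claw":0.28},{"dp":[-0.8,1,0.4],"turn":[0,0,0],"claw":0.28}]}}

```text
t: 30.77
ee_pos: [454.2, -95.7, 204.2]
orientation: [-1.196, -1.372, 1.273]
ft_force: [-0.2, -1.0, -0.1]
width: 24.7
```

Run:
```python
from h import *
from workcell import ctrl
o=ctrl.get_obs(); print(o['t'],o['ee_pos'],o['ft_force'],o['qvel'].round(3))
d=ctrl.get_image('side'); np.savez('side26.npz',**d); crop(d,260,380,150,300,4,'pics/s26.png')
d=ctrl.get_image('top'); np.savez('top26.npz',**d);crop(d,150,480,140,270,2,'pics/t26.png'); crop(d,325,420,150,255,5,'pics/t26b.png')
```

```text
30.7667 [454.19618605 -95.67289708 204.16815828] [-0.19739841 -0.99590593 -0.11050781] [-0.027  0.04  -0.045 -0.002 -0.008 -0.01 ]
```

View pics/s26.png

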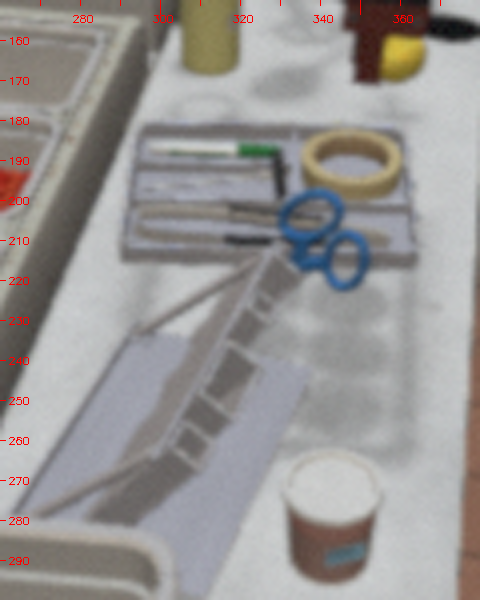

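View pics/t26b.png

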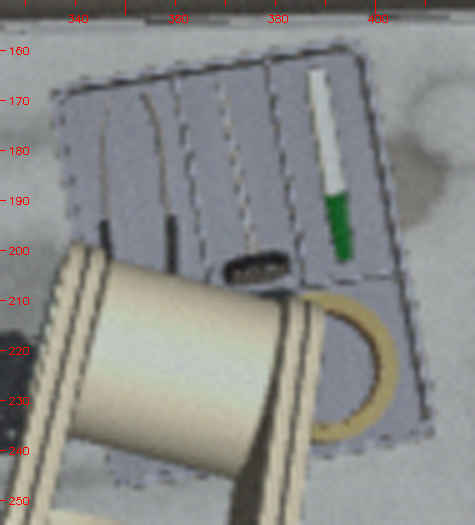

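View pics/t26.png

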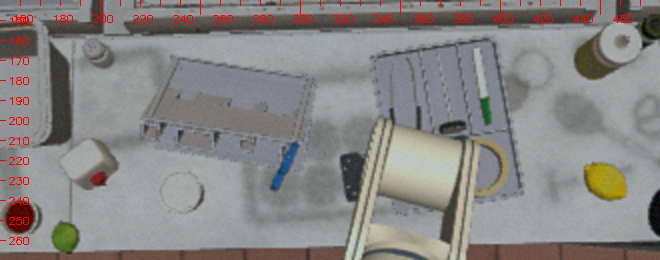

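Run:
```python
from h import *
np.set_printoptions(precision=1,suppress=True)
t=load('top26.npz');s=load('side26.npz');t3=load('top23.npz')
c=lambda d,uv,z,o: (tray(onz(d,uv,z))-o).round(1).tolist()
print('tongs tips/hinge',c(t,[[350.5,167.5]],12,[0,65]),c(t3,[[355.5,238]],12,[0,65]), 'side',c(s,[[293.5,206],[357,240]],12,[0,65]))
print('thermo',c(t,[[369,167]],5,[56.5,-10]),c(t,[[375.8,203.7]],28,[56.5,-10]))
print('marker',c(t,[[388.3,164],[394,202]],12,[56.5,-75]))
D=cloud(s)
for u in(299,305,311,317,323,326): print(u,[int(np.median(D[v,u-1:u+2,2])) for v in range(183,193)])
for f in('side0.npz','side26.npz'):
    d=load(f);h=cv2.cvtColor(d['img'],cv2.COLOR_RGB2HSV); m=(h[...,0]>100)&(h[...,0]<120)&(h[...,1]>120); m[:190]=0;m[225:]=0;m[:,:320]=0;m[:,360:]=0; v,u=np.nonzero(m); print('shears',u.mean(),v.mean())
    m=(h[...,0]>15)&(h[...,0]<30)&(h[...,1]>60); m[:180]=0;m[200:]=0;m[:,:330]=0;m[:,365:]=0; v,u=np.nonzero(m); print('tape',u.mean(),v.mean())
```

```text
tongs tips/hinge [[130.4, -10.3]] [[-113.6, 12.9]] side [[126.5, 1.9], [-104.3, 189.2]]
thermo [[66.9, 0.1]] [[-66.6, 1.8]]
marker [[65.4, -1.9], [-68.8, 2.1]]
299 [6, -1, 14, 14, 10, 5, 3, 14, 7, 3]
305 [7, 1, 15, 15, 13, 8, 0, 15, 10, 8]
311 [8, 4, 5, 14, 12, 7, 1, 13, 9, 4]
317 [7, 2, 0, 17, 14, 8, 2, 15, 11, 6]
323 [9, 1, 5, 19, 13, 10, 4, 2, 12, 6]
326 [9, 4, 2, 15, 14, 9, 0, 1, 10, 25]
shears 340.0900900900901 210.1081081081081
tape 347.875 190.43534482758622
shears 339.7164179104478 209.67910447761193
tape 347.7090909090909 190.48636363636365
```

Run:
```python
from workcell import ctrl
print(ctrl.close_job()); print(ctrl.get_obs()['t'])
```

```text
the job is handed in; nothing more can be done
None
the job is handed in; nothing more can be done
```

The tongs, thermometer and marker are out of the holder and lying flat in their own compartments. I handed the job in at about 30.9 s; it gave no verdict.

I gripped each tool from behind and above, drew it out along its sleeve and turned it level. I then lowered it in small steps until it touched or was about to touch the floor, and opened the jaws only part way.

Last checks from the final pictures, each position measured from its compartment's centre along the tray's x and y:

| Tool | One end (mm) | Other end (mm) | x limits (mm) |
|---|---|---|---|
| Tongs | tips (+127 to +130, −10) | hinge (−114, +13) | ±135.5 |
| Thermometer | tip (+67, 0) | dial (−67, +2) | ±79 |
| Marker | foot (+65, −2) | top (−69, +2) | ±79 |

- **Flatness:** depth readings put the tops of the tongs and marker about 15–19 mm above the counter, which fits lying flat on the floor. I took no final height for the thermometer dial; in the pictures it rests on dial edge and stem tip.
- **Other objects:** the shears and tape match their starting place in the picture to within half a pixel. The cup, timer, bottle, shaker and lemon look undisturbed, but I did not measure them. The arm ended clear, with no contact force.

**What disagreed:**
- The tongs were held only by the last few mm of the fingertips, because they sat about 10 mm nearer the robot than I had measured. They did not slip.
- The tongs were pressed down with about 22 N just before release, under the 40 N limit.
- The marker showed a grip of 13 mm where 16 mm was expected.
- The side camera gave a bad position for the tongs' hinge end in the last check, so I used an earlier top picture for that point.
- The tongs' tip end has the smallest margin, about 5 mm from the far wall.

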